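# Clamp-test a stack of puck diodes

## Task

Stack all the loose puck diodes in one straight pile in the nest of the test clamp's swing arm with the lever in its dot-marked load notch, throw the lever into the bar-marked clamp notch, and turn the ratchet cap clockwise until it clearly slips on the clamped pile. Then wind the spindle back off the pile, return the lever to the load notch with the pile still in the nest, and lay every puck flat and side by side in the grey tray, leaving the lever in the load notch. Do not shove the circuit board, the meter or the mug about.

Things in the scene. Friction and masses are not known exactly. Their poses are not given: they have to be found in the camera images.
- puck1: A puck diode (2 or 3 of the three pucks are present, all alike): a flat white ceramic disc with copper faces, 42 mm diameter, 13 mm high, 80 g, lying flat on the bench at the start. Origin: its centre, halfway up, z along its axis; it may lie either face up.
- puck2: A puck diode (2 or 3 of the three pucks are present, all alike): a flat white ceramic disc with copper faces, 42 mm diameter, 13 mm high, 80 g, lying flat on the bench at the start. Origin: its centre, halfway up, z along its axis; it may lie either face up.
- puck3: A puck diode (2 or 3 of the three pucks are present, all alike): a flat white ceramic disc with copper faces, 42 mm diameter, 13 mm high, 80 g, lying flat on the bench at the start. Origin: its centre, halfway up, z along its axis; it may lie either face up.
- tray: The grey tray for tested pucks, loose, 600 g: outside 220 mm (its x) by 130 mm (its y), 22 mm high, walls and floor 4 mm thick. Origin: centre of its underside; z up.
- clamp: Test clamp, fixed: steel base plate 12 mm thick (-115 to 145 mm along its x, -100 to 190 mm along y). Origin: on the bench under the swing arm's upright pivot; z up. A grey column (44 by 32 mm, centre x 88, y 166 mm) carries a head (z 115 to 145 mm) that reaches over the spindle at x 88, y 74 mm.
- lever (a joint): Swing arm about the upright pivot at clamp's origin, rad, counter-clockwise from above; starts anywhere, then swings home. At 0 the nest (115 mm from the pivot) points along the clamp's +x and the handle post (90 mm) along -x. Notches: -0.70 load (white dot), +0.70 clamp (white bar, nest under the spindle). Between them a spring pushes to the nearer notch, up to 3 N at the handle.
- nest (a point): Centre of the nest, on its floor 30 mm above the bench: a ring of six lugs 3 mm high that leaves 54 mm inside, so a 42 mm puck goes in with 6 mm to spare all round. It lies in the middle of a steel dish on the swing arm, 120 mm across, whose outer rim stands 12 mm above the same floor (114 mm inside).
- lever_grip (a point): Axis of the black upright handle post on the swing arm, 85 mm above the bench. The post is round, 18 mm diameter, from 24 to 102 mm above the bench, and may turn in the fingers as the arm swings.
- spindle (a joint): How far the spindle has come down from its top, m: 0 to 0.034. Its flat foot, 22 mm diameter, is 74 mm above the bench at 0 (44 mm above the nest's floor). It moves 5 mm per rad of the thimble: clockwise from above lowers it, counter-clockwise raises it. Up stop just above 0.
- ratchet (a joint): How far the ratchet cap has slipped on the thimble below it, rad; 0 at the start, grows as the cap is turned clockwise and slips. The cap carries the thimble along until the torque passes 0.08 N m, as when the spindle presses on the pile (about 15 N); then the thimble stands still and the cap slips. Counter-clockwise it turns the thimble back.
- cap_grip (a point): Where to grip the ratchet cap: on its upright axis, 198 mm above the bench. The cap is a ribbed steel cylinder 25 mm diameter, 170 to 212 mm above the bench, with a black mark on top; it stays at this height while turning. The thimble under it is 33 mm diameter; below that lies the head, top at 145 mm.
- board: Green circuit board, a bystander, 100 by 130 by 4 mm; origin at the centre of its underside.
- meter: Yellow hand meter, a bystander, 88 by 175 by 36 mm; origin at the centre of its underside.
- mug: White mug, a bystander, 80 mm diameter, 90 mm high; origin at the centre of its underside.

How it is judged:
On the way, in this order (a step that is already met when the one before it is completed fails the run):
1. all pucks present are piled in the nest and let go, lever in the load notch (value of joint lever below -0.58 rad and horizontal distance between each of puck1, puck2, puck3 and nest below 0.012 m and z of each of puck1, puck2, puck3 in the frame of nest below 0.04 m and angle between the z axis of each of puck1, puck2, puck3 and the z axis of clamp, either way round below 0.12 rad and contact force between each of puck1, puck2, puck3 and the fingers below 0.3 N), for 0.3 s.
2. lever in the clamp notch with the pile aboard (value of joint lever above 0.58 rad and horizontal distance between each of puck1, puck2, puck3 and nest below 0.012 m and z of each of puck1, puck2, puck3 in the frame of nest below 0.04 m and angle between the z axis of each of puck1, puck2, puck3 and the z axis of clamp, either way round below 0.12 rad), for 0.3 s.
3. the ratchet has slipped by at least 0.3 rad and the spindle presses on the pile in the clamp notch (all of step 2 and value of joint ratchet above 0.3 rad and contact force between spindle and anything else above 5 N), for 0.1 s.
4. lever back in the load notch with the pile aboard (value of joint lever below -0.58 rad and horizontal distance between each of puck1, puck2, puck3 and nest below 0.012 m and z of each of puck1, puck2, puck3 in the frame of nest below 0.04 m and angle between the z axis of each of puck1, puck2, puck3 and the z axis of clamp, either way round below 0.12 rad), for 0.2 s.
At the end, for the whole second after the job is handed in: Every puck lies flat on the tray's floor (within 0.12 rad, centre under 16 mm above the tray's underside, so not on another puck), centre within 90 mm (tray x) and 45 mm (tray y) of the tray's, let go and at rest; the lever is in the load notch (below -0.58 rad) (value of joint lever below -0.58 rad and x of puck1 in the frame of tray between -0.09 and 0.09 m and y of puck1 in the frame of tray between -0.045 and 0.045 m and z of each of puck1, puck2, puck3 in the frame of tray below 0.016 m and angle between the z axis of each of puck1, puck2, puck3 and the z axis of clamp, either way round below 0.12 rad and linear speed of each of puck1, puck2, puck3 below 0.02 m/s and x of puck2 in the frame of tray between -0.09 and 0.09 m and y of puck2 in the frame of tray between -0.045 and 0.045 m and x of puck3 in the frame of tray between -0.09 and 0.09 m and y of puck3 in the frame of tray between -0.045 and 0.045 m and contact force between each of puck1, puck2, puck3 and the fingers below 0.3 N); the robot touches nothing.
It fails at once if the board is shoved more than 40 mm (distance of board from where it was at the start of the episode above 0.04 m).
It fails at once if the meter is shoved more than 40 mm (distance of meter from where it was at the start of the episode above 0.04 m).
It fails at once if the mug is shoved more than 40 mm (distance of mug from where it was at the start of the episode above 0.04 m).
Of puck1, puck2, puck3 only 2 to 3 are there at a start; the rules pass over those that are not, and their reading is None.
At some moment in a run one of puck1, puck2, puck3 may be knocked a few centimetres aside while the robot is not near it.
Once in a run the grip may slacken for a moment while it holds something.
It also fails if it takes over 210 s, if anything falls off the work surface, if the arm or the gripper's body presses on something with over 40 N, if the wrist force passes 120 N, or if a joint passes its speed limit or range.

## Robot

A 6-joint arm with a two-finger parallel gripper is mounted at the origin on the work surface. World frame = base frame: x ahead of the robot, y to its left, z up, the work surface at z = 0. Lengths are in m, angles in rad, forces in N, time in s.
With the tool pointing down it reaches from about 0.3 to 0.75 m from the base axis. Payload 8.5 kg.
Tool frame: the origin (TCP) lies on the centre line of the jaws, within the pads' length; the fingertips stand 8 mm ahead of it and the grasp point (between the pads) lies 11 mm behind it; z points along the fingers, y is the line along which they close (so a half turn about z gives the same grasp; the last joint's range is limited). The gripper opens to 85 mm and grips with 20 to 120 N. Pads are 22 mm wide; open, the fingers measure 114 mm over their backs; the gripper's body (76 mm by 85 mm) begins 54 mm behind the grasp point. The pads swing forward as they close: fully open they stand 13 mm farther back than shut.
Start: joints at [-1.367, 0.381, 1.297, -0, 1.464, -0.215], TCP at [0.224, -0.502, 0.218] pointing down, gripper open.
Joint ranges: [-3.11, 3.11], [-0.89, 2.33], [0.22, 2.48], [-1.42, 4.56], [0.17, 2.85], [-2.88, 2.88]. Speed limits (rad/s): [2.39, 2.39, 3.14, 3.14, 3.14, 3.14].

## Interface

Orientations are given as a unit quaternion [w, x, y, z].
In Python, from plant import arm gives the robot as it stands.
- The arm moves only by the tool arm_command, never from a script. Its argument "steps" is a list of rows, each a list of 7 numbers: the turn, a rotation vector about the tool's x, y, z in rad, then the shift along the tool's x, y, z in m, then the finger opening in m, from 0 to 0.0854. A call has 1 to 5 rows; each row is the pose to reach, as a shift and turn from the pose commanded when the call began, along the tool's axes at that moment; what a row does not reach only later rows make up. A row lasts 1/8 s, in which the tool goes at most 62.5 mm and 10.7 degrees, less where a joint would pass 70% of its speed; a pose out of reach is approached as far as the arm can. A call with a gripper value outside its range is refused whole. The fingers move at their own pace and stop on an object; "force" is the grip in N (left out, the last holds). Time passes only in rows, so rows that repeat a pose let the fingers close. It gives the time, the measured TCP pose, the force, the opening and the grip force at its end, in the units of the state.
- arm.state(): the state, without advancing time (a new reading comes with each control period).
- arm.snapshot(name): name is "scene" or "side" or "wrist"; returns a dict with "color" (420x560x3 uint8, blue, green, red), "fx", "fy", "cx", "cy" (pixels), "R" (3x3) and "t" (3): a world point X has camera coordinates R X + t. Camera axes: x right, y down, z forward; pixel columns grow to the right and rows downward; lengths in m; the calibration is good to about 2 mm. The wrist camera is an equidistant fisheye: a pixel r from the principal point sees the ray r / f radians off the axis. A picture is of the moment at which its call begins. There is no depth.
- arm.sign_off(): hands the job in; it is judged then, once.
The state is a dict: "t": time; "joint_pos": joint angles; "qvel": joint speeds; "tau": joint torques, N m; "eef_pos": TCP position; "orientation": TCP orientation; "force": force on the tool from outside, world axes, zero at the start; "moment": the same for the moment, N m; "opening": finger opening in m; "grip_force": force on a finger pad.
Only numpy, scipy, OpenCV 4.12 (cv2) and the standard library are available. Lean on these libraries where they do the work, as an engineer would, in place of code of your own. Each camera call takes 0.05 s, during which the arm holds its last target. There are 200 camera calls.

## Working session

There is one attempt and no reset: what is moved stays moved. The work goes in short steps, Python scripts to look and compute and a tool call to move; the robot and the scene stay as the last step left them, time stands still between calls to the robot, and variables do not carry over. Pictures are saved under pics/ and viewed, at most 14 in all, crops included, and the job is handed in when it is done.

Besides the shell and the picture viewer there is one more tool, called after "Emit:" as name([rows], argument=value, ...), one row to a line, values as JSON. arm_command: Moves the arm, as the interface text tells. Its arguments: {"type":"object","properties":{"steps":{"type":"array"},"force":{"type":"number"}},"required":["steps"]}

```bash
ls; mkdir -p pics
cat > h.py <<'E'
import numpy as np, cv2
from plant import arm
def snap(n,f):
    s=arm.snapshot(n); cv2.imwrite('pics/'+f,s['color']); 
    np.savez('pics/'+f[:-4]+'.npz',**{k:np.array(v) for k,v in s.items()}); return s
def load(f): return np.load('pics/'+f+'.npz')
def p2w(s,u,v,z,fish=False):
    x=(u-s['cx'])/s['fx']; y=(v-s['cy'])/s['fy']
    if fish:
        r=np.hypot(x,y); d=np.array([x/r*np.sin(r),y/r*np.sin(r),np.cos(r)]) if r>1e-9 else np.array([0,0,1.])
    else: d=np.array([x,y,1.])
    R=np.array(s['R']);t=np.array(s['t'])
    c=-R.T@t; d=R.T@d
    return c+d*(z-c[2])/d[2]
def w2p(s,X,fish=False):
    c=np.array(s['R'])@np.array(X,float)+np.array(s['t'])
    if fish:
        r=np.hypot(c[0],c[1]); th=np.arctan2(r,c[2]); q=c[:2]/r*th
    else: q=c[:2]/c[2]
    return np.array([s['fx']*q[0]+s['cx'],s['fy']*q[1]+s['cy']])
E
python3 - <<'E'
from h import *
a=snap('scene','a.png');b=snap('side','b.png')
for s in (a,b): print(s['fx'],s['cx'],s['cy'],-np.array(s['R']).T@s['t'],np.array(s['R'])[2])
print(arm.state())
E
```

```text
pics
384.0995609986049 282.14687254056554 207.7561548698455 [1.18953079 0.56097609 1.00204479] [-0.50934275 -0.42765088 -0.74678289]
506.70070436023235 266.8022816777964 207.97729043785276 [ 0.19568738 -1.01483222  1.01797812] [ 0.26319713  0.73743022 -0.62203211]
{'t': 0.1, 'joint_pos': array([-1.36732920e+00,  3.81130545e-01,  1.29817485e+00, -1.65528932e-05,
        1.46361186e+00, -2.15292075e-01]), 'qvel': array([ 0.00041119, -0.00232506, -0.00259252, -0.00130126,  0.00077224,
        0.00055721]), 'tau': array([ 5.35443090e-03, -4.49220836e+01, -2.31656277e+01, -7.03514252e-05,
        3.65362401e-03, -1.66510358e-06]), 'eef_pos': array([ 0.22358323, -0.50218993,  0.21787591]), 'orientation': array([-6.62339618e-04,  9.78159655e-01,  2.07853915e-01, -4.31239341e-06]), 'force': array([ 0.52786985, -0.31102614,  0.50618082]), 'moment': array([ 0.00362446, -0.00265554,  0.03274084]), 'grip_force': 0.0, 'opening': 0.08515909256376149}
```

View pics/a.png

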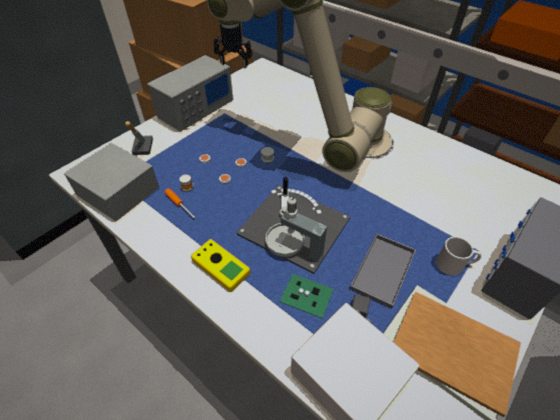

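View pics/b.png

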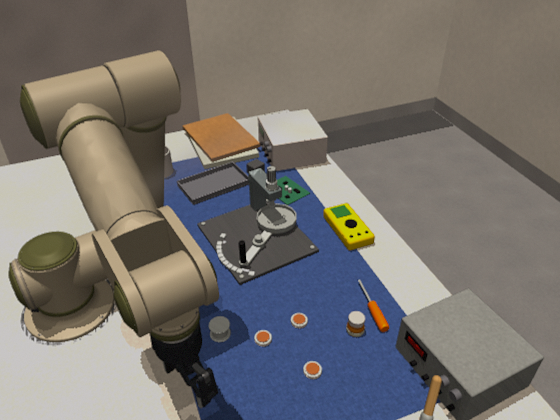

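Scene shows three pucks (scene px 205,158; 241,162; 225,179), the clamp at centre, the tray at (385,268), and the mug, board and meter. I'll enlarge crops to read these closer.

Run:
```python
import cv2
a=cv2.imread('pics/a.png');b=cv2.imread('pics/b.png')
cv2.imwrite('pics/a1.png',cv2.resize(a[150:310,225:425],None,fx=4,fy=3.75 and 4,interpolation=cv2.INTER_CUBIC)[:600])
cv2.imwrite('pics/b1.png',cv2.resize(b[150:290,170:370],None,fx=4,fy=4,interpolation=cv2.INTER_CUBIC))
from h import *
# red-face centroids
for n in 'ab':
    s=load(n); h=cv2.cvtColor(s['color'],cv2.COLOR_BGR2HSV)
    m=cv2.inRange(h,(0,90,80),(14,255,255))
    k,l,st,c=cv2.connectedComponentsWithStats(m)
    for i in range(1,k):
        if 15<st[i,4]<300: print(n,c[i].round(1),st[i,4],p2w(s,*c[i],.013).round(4))
```

```text
a [498.8  90.8] 53 [-0.7179  0.2984  0.013 ]
a [526.8 100.5] 40 [-0.719   0.4263  0.013 ]
a [397.4 103.1] 18 [-0.3136 -0.0175  0.013 ]
a [515.5 160.2] 98 [-0.2608  0.526   0.013 ]
a [204. 157.] 29 [ 0.5098 -0.4093  0.013 ]
a [240.3 161.1] 32 [ 0.4354 -0.2845  0.013 ]
a [548.4 173.9] 53 [-0.2616  0.6462  0.013 ]
a [224.4 177.3] 38 [ 0.5379 -0.2663  0.013 ]
a [189.2 185.2] 16 [ 0.6496 -0.3337  0.013 ]
a [172.8 197.2] 78 [ 0.7267 -0.3318  0.013 ]
b [377.7 317.3] 190 [ 0.7226 -0.3379  0.013 ]
b [298.6 318.6] 96 [ 0.538  -0.2688  0.013 ]
b [262.5 336.3] 105 [ 0.4354 -0.2863  0.013 ]
b [312.2 368.2] 127 [ 0.5099 -0.4109  0.013 ]
```

View pics/a1.png

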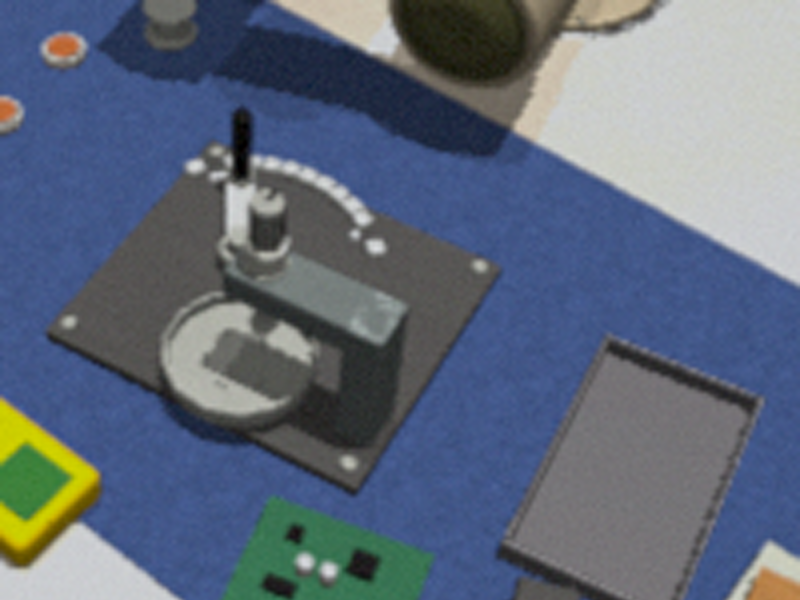

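View pics/b1.png

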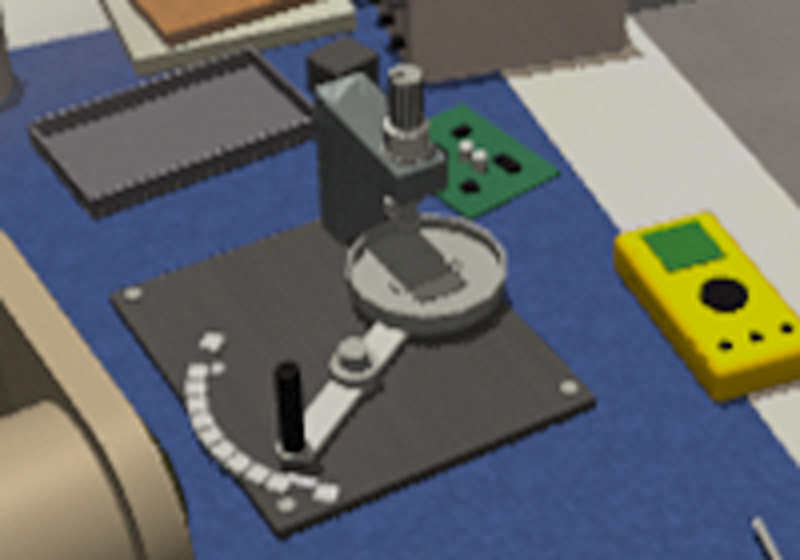

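```bash
cat > fit.py <<'E'
from h import *
from scipy.optimize import least_squares
a=load('a');b=load('b')
A=lambda u,v:(225+u/4,150+v/4); B=lambda u,v:(170+u/4,150+v/4)
def world(p,X): 
    c,s=np.cos(p[2]),np.sin(p[2]); return np.array([p[0]+c*X[0]-s*X[1],p[1]+s*X[0]+c*X[1],X[2]])
obs=[(a,A(355,484),(.145,.190,.012)),(a,A(499,268),(-.115,.190,.012)),(a,A(49,335),(.145,-.1,.012)),(a,A(212,145),(-.115,-.1,.012)),
(b,B(112,297),(-.115,.190,.012)),(b,B(282,530),(-.115,-.1,.012)),(b,B(594,402),(.145,-.1,.012)),
(a,A(267,197),(.088,.074,.212)),(b,B(405,72),(.088,.074,.212))]
f=lambda p:np.concatenate([w2p(s,world(p,X))-q for s,q,X in obs])
best=min((least_squares(f,[.6,0,t],loss='soft_l1') for t in np.arange(-3,3,1)),key=lambda r:r.cost)
if __name__=='__main__':
    p=best.x;print('clamp',p,f(p).reshape(-1,2).round(1).tolist())
    for n,X in dict(spindle=(.088,.074,.198),load=(.115*np.cos(.7),-.115*np.sin(.7),.03),gl=(-.09*np.cos(.7),.09*np.sin(.7),.085),gc=(-.09*np.cos(.7),-.09*np.sin(.7),.085)).items():print(n,world(p,X).round(4))
    # post now
    for s,q in ((a,A(242,112)),(b,B(288,367))):
        w=p2w(s,*q,.102);print('post',w,np.arctan2(*(-(w[:2]-p[:2]))[::-1])-p[2])
    for s,q in ((a,A(607,337)),(a,A(763,402)),(a,A(500,550)),(b,B(32,125)),(b,B(97,195)),(b,B(322,110)),(b,B(252,52))): print('tray',p2w(s,*q,.022).round(4))
E
python3 fit.py
```

```text
clamp [0.53695435 0.02204595 0.16032144] [[-0.0, 0.8], [-0.1, -1.5], [-2.2, -1.3], [-1.2, -2.0], [-1.8, -1.4], [-1.1, -0.4], [0.6, -2.5], [-0.5, 0.8], [-0.6, -0.4]]
spindle [0.612  0.1091 0.198 ]
load [ 0.6356 -0.037   0.03  ]
gl [0.4597 0.0683 0.085 ]
gc [ 0.4783 -0.0462  0.085 ]
post [ 0.46576193 -0.03250913  0.102     ] 0.4935332440012179
post [ 0.47017169 -0.0401309   0.102     ] 0.5893767761063587
tray [0.4111 0.3058 0.022 ]
tray [0.388  0.4317 0.022 ]
tray [0.6297 0.3478 0.022 ]
tray [0.3884 0.4174 0.022 ]
tray [0.4156 0.3003 0.022 ]
tray [0.6245 0.3439 0.022 ]
tray [0.5963 0.4528 0.022 ]
```

```bash
cat >> h.py <<'E'
from scipy.spatial.transform import Rotation as Ro
def rot():
    q=arm.state()['orientation']; return Ro.from_quat([q[1],q[2],q[3],q[0]]).as_matrix()
def yaw_now(): R=rot(); return np.arctan2(R[1,0],R[0,0])
def go(x,y,z,yaw=None,p0=None,y0=None):
    """turn and shift from the present pose (or p0,y0) to a tool-down pose"""
    p=np.array(arm.state()['eef_pos']) if p0 is None else np.array(p0); w=yaw_now() if y0 is None else y0
    if yaw is None: yaw=w
    d=np.array([x,y,z])-p; c,s=np.cos(w),np.sin(w)
    tool=np.array([c*d[0]+s*d[1], s*d[0]-c*d[1], -d[2]])
    # current tilt from straight down
    print('turn z %.3f shift'%((w-yaw+np.pi/2)%np.pi-np.pi/2),tool.round(4),'rows',np.ceil(np.linalg.norm(d)/.0625)); return tool
E
python3 -c "
from h import *
go(.470,-.042,.2,.16)
print(yaw_now())"
```

```text
turn z 0.259 shift [ 0.4123 -0.3202  0.0179] rows 9.0
0.4187608075025926
```

Emit:
arm_command([
  [0, 0, 0.1, 0.05, -0.04, 0, 0.05],
  [0, 0, 0.259, 0.1, -0.08, 0, 0.05],
  [0, 0, 0.259, 0.14, -0.11, 0, 0.05],
  [0, 0, 0.259, 0.18, -0.14, 0, 0.05],
  [0, 0, 0.259, 0.22, -0.17, 0, 0.05],
])

```text
t: 0.72
eef_pos: [0.356, -0.256, 0.2183]
orientation: [-0.0, 0.997, 0.08, -0.0]
force: [0.4, 0.3, 0.7]
opening: 0.0502
grip_force: 0.0
```

```bash
python3 -c "
from h import *
go(.470,-.042,.2,.16);print(yaw_now())"
```

```text
turn z -0.000 shift [ 0.1466 -0.1932  0.0183] rows 4.0
0.15964029588112122
```

Emit:
arm_command([
  [0, 0, 0, 0.035, -0.047, 0.005, 0.05],
  [0, 0, 0, 0.07, -0.094, 0.01, 0.05],
  [0, 0, 0, 0.105, -0.141, 0.015, 0.05],
  [0, 0, 0, 0.147, -0.193, 0.018, 0.05],
  [0, 0, 0, 0.147, -0.193, 0.018, 0.05],
])

```text
t: 1.35
eef_pos: [0.4706, -0.0405, 0.1999]
orientation: [-0.0, 0.997, 0.083, -0.0]
force: [-0.7, -0.3, -0.7]
opening: 0.0499
grip_force: 0.0
```

```bash
python3 -c "
from h import *
s=snap('wrist','w1.png');print(s['fx'],s['cx'],s['cy'],-s['R'].T@s['t'],s['R'][2],arm.state()['eef_pos'],yaw_now())"
```

```text
325.19226210127806 273.9051792198161 210.50680951965953 [ 0.54449458 -0.02774572  0.35530547] [-0.29270415 -0.04807005 -0.95499401] [ 0.47026388 -0.04188578  0.19995622] 0.1635004640751663
```

View pics/w1.png

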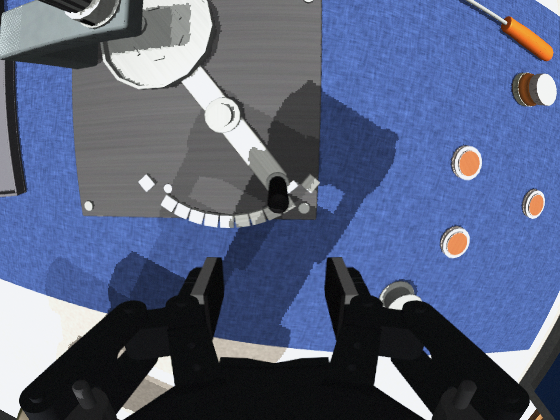

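The wrist picture shows the post top at about (279,204), the pivot boss at (221,112), and plate corners at (82,214) and (317,219). The lever is at the bar notch. I'll refine the fit with these.

```bash
cat > fit2.py <<'E'
from fit import *
w=load('w1')
O=[(w,(82,215),(-.115,.19,.012)),(w,(317,220),(-.115,-.1,.012)),(w,(89,205),None)]
O=O[:2]
def g(p): return np.concatenate([(w2p(s,world(p,X))-q)*.5 for s,q,X in obs]+[w2p(s,world(p,X),True)-q for s,q,X in O]+[w2p(w,world(p,(0,0,.038)),True)-(221,112)])
p=least_squares(g,best.x,loss='soft_l1').x
if __name__=='__main__':
    print(p,g(p).reshape(-1,2).round(1).tolist())
    P=p2w(w,279,203,.102,True);print('post',P,np.arctan2(*(-(P[:2]-p[:2]))[::-1])-p[2],np.hypot(*(P-[*p[:2],.102])[:2]))
    for n,X in dict(spindle=(.088,.074,.198),load=(.115*np.cos(.7),-.115*np.sin(.7),.03),gl=(-.09*np.cos(.7),.09*np.sin(.7),.085),gm=(-.09,0,.085),gc=(-.09*np.cos(.7),-.09*np.sin(.7),.085)).items():print(n,world(p,X).round(4))
    for q in ((467,162),(456,242),(535,204)): print('puck',p2w(w,*q,.013,True).round(4))
E
python3 fit2.py
```

```text
[0.53652192 0.02259623 0.1528136 ] [[-0.2, 0.5], [0.1, -0.5], [-1.1, -0.8], [-0.4, -1.0], [-0.8, -0.9], [-0.9, -0.3], [0.2, -1.2], [-0.3, 0.4], [-0.2, -0.2], [-0.1, -0.1], [-0.4, -1.7], [0.5, 1.0]]
post [ 0.4738134  -0.04352743  0.102     ] 0.659086794717892 0.09113010638195626
spindle [0.6122 0.1091 0.198 ]
load [ 0.6347 -0.0372  0.03  ]
gl [0.4597 0.0694 0.085 ]
gm [0.4476 0.0089 0.085 ]
gc [ 0.4773 -0.0452  0.085 ]
puck [ 0.5376 -0.2636  0.013 ]
puck [ 0.436  -0.2821  0.013 ]
puck [ 0.5092 -0.4066  0.013 ]
```

Emit:
arm_command([
  [0, 0, 0, 0.005, 0.0045, 0.05, 0.05],
  [0, 0, 0, 0.005, 0.0045, 0.1, 0.05],
  [0, 0, 0, 0.005, 0.0045, 0.122, 0.05],
  [0, 0, 0, 0.005, 0.0045, 0.122, 0.022],
  [0, 0, 0, 0.005, 0.0045, 0.122, 0.022],
], force=20)

```text
t: 2.02
eef_pos: [0.4759, -0.048, 0.0794]
orientation: [0.0, 0.997, 0.079, 0.001]
force: [0.4, -0.0, -0.3]
opening: 0.0222
grip_force: 0.0
```

Run:
```python
from h import *
from fit2 import p
print(arm.state()['eef_pos'],arm.state()['force'],arm.state()['opening'])
for a in (.5,.3,.1,-.1,-.3,-.5,-.72):
    t=a+p[2]; go(p[0]-.09*np.cos(t),p[1]-.09*np.sin(t),.078)
```

```text
[ 0.47589766 -0.04804962  0.07938867] [ 0.41907573 -0.03103467 -0.31182201] 0.022205759003396924
turn z 0.000 shift [-0.0082 -0.0175  0.0014] rows 1.0
turn z 0.000 shift [-0.0151 -0.0341  0.0014] rows 1.0
turn z 0.000 shift [-0.0186 -0.0517  0.0014] rows 1.0
turn z 0.000 shift [-0.0185 -0.0697  0.0014] rows 2.0
turn z 0.000 shift [-0.0148 -0.0873  0.0014] rows 2.0
turn z 0.000 shift [-0.0077 -0.1038  0.0014] rows 2.0
turn z 0.000 shift [ 0.0037 -0.1199  0.0014] rows 2.0
```

Emit:
arm_command([
  [0, 0, 0, -0.008, -0.018, 0, 0.022],
  [0, 0, 0, -0.015, -0.034, 0, 0.022],
  [0, 0, 0, -0.0186, -0.052, 0, 0.022],
  [0, 0, 0, -0.0185, -0.07, 0, 0.022],
  [0, 0, 0, -0.0148, -0.087, 0, 0.022],
])

```text
t: 2.65
eef_pos: [0.447, 0.0363, 0.0796]
orientation: [0.001, 0.997, 0.08, 0.001]
force: [0.1, -1.1, 0.0]
opening: 0.0217
grip_force: 0.6
```

Emit:
arm_command([
  [0, 0, 0, 0.007, -0.0165, 0, 0.022],
  [0, 0, 0, 0.0185, -0.033, 0, 0.022],
  [0, 0, 0, 0.0185, -0.033, 0, 0.022],
  [0, 0, 0, 0.0185, -0.032, 0, 0.05],
  [0, 0, 0, 0.0185, -0.032, 0, 0.05],
])

```text
t: 3.28
eef_pos: [0.4602, 0.0701, 0.0787]
orientation: [0.0, 0.997, 0.079, 0.0]
force: [0.3, -0.1, -0.0]
opening: 0.05
grip_force: 0.0
```

Emit:
arm_command([
  [0, 0, 0, 0, 0, -0.06, 0.06],
  [0, 0, 0, 0, 0, -0.12, 0.06],
  [0, 0, 0, 0, 0, -0.15, 0.06],
  [0, 0, 0, 0, 0, -0.15, 0.06],
  [0, 0, 0, 0, 0, -0.15, 0.06],
])

```text
t: 3.9
eef_pos: [0.4597, 0.0704, 0.2274]
orientation: [-0.0, 0.997, 0.08, -0.001]
force: [-0.1, 0.1, -1.0]
opening: 0.0599
grip_force: 0.0
```

```bash
python3 -c "
from h import *
s=snap('wrist','w2.png');print(arm.state()['eef_pos'],yaw_now())"
```

```text
[0.45967542 0.07049761 0.22715005] 0.15939338634677935
```

View pics/w2.png

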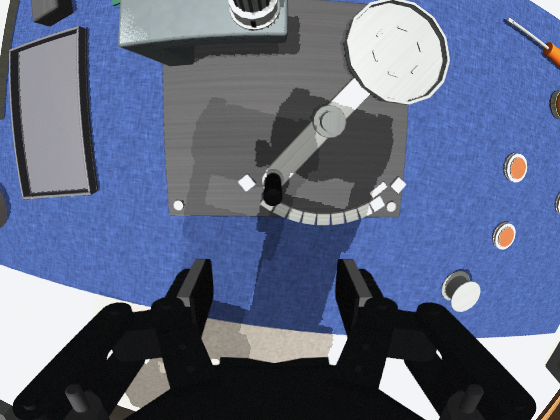

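The lever sits at the dot. The nest is centred near (397,52). Tray inner floor corners are at about (20,50), (80,37), (89,190) and (30,191).

Run:
```python
from h import *
import fit2
w=load('w2');p=fit2.p
print('nest',p2w(w,398,52.5,.032,True),fit2.world(p,(.115*np.cos(.7),-.115*np.sin(.7),.03)))
print('dish rim ctr',p2w(w,397.5,51,.042,True))
P=p2w(w,273,196,.102,True);print('post',P,np.arctan2(*(-(P[:2]-p[:2]))[::-1])-p[2])
for q in ((14,46),(84,28),(97,191),(23,197)):print('tray',p2w(w,*q,.022,True))
for q in ((516,166),(504.5,235)): print('puck',p2w(w,*q,.013,True).round(4))
go(.436,-.284,.15,p0=arm.state()['eef_pos']); print(arm.state()['joint_pos'])
```

```text
nest [ 0.62830906 -0.0411791   0.032     ] [ 0.63473097 -0.03723672  0.03      ]
dish rim ctr [ 0.62714632 -0.03681978  0.042     ]
post [0.46062666 0.07197379 0.102     ] -0.7296114308480437
tray [0.60151119 0.45766381 0.022     ]
tray [0.61787209 0.33240424 0.022     ]
tray [0.41300343 0.29060836 0.022     ]
tray [0.38590217 0.42573783 0.022     ]
puck [ 0.5387 -0.2624  0.013 ]
puck [ 0.4363 -0.2799  0.013 ]
turn z 0.000 shift [-0.0796  0.3462  0.0772] rows 6.0
[-1.03246347e-01  2.25399619e-01  1.50082954e+00 -8.49615035e-06
  1.41796535e+00  1.30815874e+00]
```

Emit:
arm_command([
  [0, 0, 0, -0.014, 0.06, 0, 0.06],
  [0, 0, 0, -0.028, 0.12, 0, 0.06],
  [0, 0, 0, -0.042, 0.18, 0.01, 0.06],
  [0, 0, 0, -0.056, 0.24, 0.03, 0.06],
  [0, 0, 0, -0.07, 0.3, 0.06, 0.06],
])

```text
t: 4.58
eef_pos: [0.4388, -0.2312, 0.1706]
orientation: [-0.0, 0.997, 0.08, -0.0]
force: [1.2, 0.7, 0.0]
opening: 0.0596
grip_force: 0.0
```

Emit:
arm_command([
  [0, 0, 0, -0.01, 0.046, 0.04, 0.06],
  [0, 0, 0, -0.01, 0.046, 0.04, 0.06],
  [0, 0, 0, -0.01, 0.046, 0.04, 0.06],
])

```text
t: 4.95
eef_pos: [0.4367, -0.2756, 0.1316]
orientation: [-0.001, 0.997, 0.08, -0.0]
force: [0.1, -0.1, 1.2]
opening: 0.0597
grip_force: 0.0
```

```bash
cat >> h.py <<'E'
def pucks(zt=.013,name='wrist'):
    s=arm.snapshot(name); h=cv2.cvtColor(s['color'],cv2.COLOR_BGR2HSV)
    m=cv2.inRange(h,(0,70,60),(16,255,255)); k,l,st,c=cv2.connectedComponentsWithStats(m)
    out=[]
    for i in range(1,k):
        if st[i,4]>60:
            W=p2w(s,*c[i],zt,True); out.append(W); print(c[i].round(1),st[i,4],W.round(4))
    return out
E
python3 -c "
from h import *
pucks(); print(arm.state()['eef_pos'])
go(.436,-.282,.013)"
```

```text
[284.3  82.2] 1035 [ 0.5373 -0.2675  0.013 ]
[431.8 147.2] 757 [ 0.5089 -0.4091  0.013 ]
[284.2 203.3] 950 [ 0.4345 -0.2845  0.013 ]
[ 0.43702795 -0.27538312  0.13224636]
turn z 0.000 shift [-0.0021  0.0064  0.1192] rows 2.0
```

Emit:
arm_command([
  [0, 0, 0, -0.0035, 0.0087, 0.05, 0.06],
  [0, 0, 0, -0.0035, 0.0087, 0.1, 0.06],
  [0, 0, 0, -0.0035, 0.0087, 0.119, 0.06],
  [0, 0, 0, -0.0035, 0.0087, 0.119, 0.06],
  [0, 0, 0, -0.0035, 0.0087, 0.119, 0.036],
], force=50)

```text
t: 5.62
eef_pos: [0.4356, -0.2853, 0.0145]
orientation: [0.001, 0.997, 0.08, 0.001]
force: [-0.2, -1.0, 0.2]
opening: 0.0431
grip_force: 0.0
```

Emit:
arm_command([
  [0, 0, 0, 0, 0, 0, 0.036],
  [0, 0, 0, 0, 0, 0, 0.036],
  [0, 0, 0, 0, 0, -0.05, 0.036],
  [0, 0, 0, 0, 0, -0.1, 0.036],
  [0, 0, 0, 0, 0, -0.13, 0.036],
])

```text
t: 6.25
eef_pos: [0.4351, -0.2857, 0.1458]
orientation: [0.001, 0.997, 0.08, 0.001]
force: [-0.4, 0.7, 0.3]
opening: 0.036
grip_force: 0.0
```

```bash
python3 -c "
from h import *
st=arm.state();print(st['eef_pos'],st['opening'],yaw_now())
go(.631,-.0385,.143)"
```

```text
[ 0.43514501 -0.28569315  0.14581523] 0.03600513184255088 0.1597144984307191
turn z 0.000 shift [ 0.2327 -0.2129  0.0028] rows 6.0
```

Emit:
arm_command([
  [0, 0, 0, 0, 0, 0, 0.06],
  [0, 0, 0, 0, 0, 0, 0.06],
])

```text
t: 6.5
eef_pos: [0.4344, -0.285, 0.1423]
orientation: [-0.001, 0.997, 0.08, -0.0]
force: [-0.4, -0.3, -0.6]
opening: 0.0603
grip_force: 0.0
```

```bash
python3 -c "
from h import *
o=pucks(); print(arm.state()['eef_pos'])
go(*o[-1][:2],.006)
s=arm.snapshot('wrist');cv2.imwrite('pics/w3.png',s['color'])"
```

```text
[273.2  79.1] 958 [ 0.5373 -0.2673  0.013 ]
[418.7 141.4] 742 [ 0.5089 -0.4091  0.013 ]
[274.1 196.1] 891 [ 0.4345 -0.2845  0.013 ]
[ 0.43436742 -0.28491031  0.14192298]
turn z 0.000 shift [ 0.0002 -0.0004  0.1359] rows 3.0
```

View pics/w3.png

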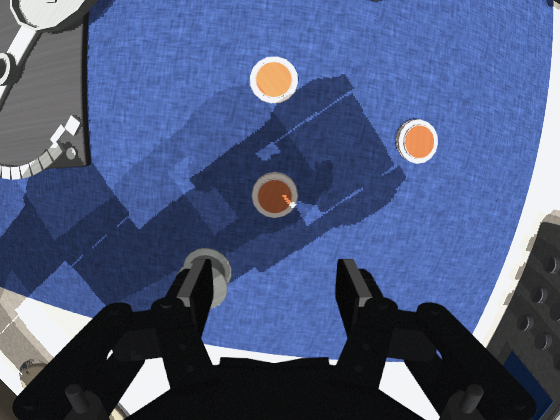

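The puck at (274,196) is untouched and centred, because the fingers closed just above it. I'll go lower.

Emit:
arm_command([
  [0, 0, 0, 0, 0, 0.055, 0.06],
  [0, 0, 0, 0, 0, 0.11, 0.06],
  [0, 0, 0, 0, 0, 0.136, 0.06],
  [0, 0, 0, 0, 0, 0.136, 0.06],
  [0, 0, 0, 0, 0, 0.136, 0.036],
], force=50)

```text
t: 7.22
eef_pos: [0.4352, -0.2857, 0.0077]
orientation: [0.0, 0.997, 0.08, 0.0]
force: [-0.2, -0.0, 0.3]
opening: 0.0431
grip_force: 0.0
```

Emit:
arm_command([
  [0, 0, 0, 0, 0, 0, 0.036],
  [0, 0, 0, 0, 0, 0, 0.036],
  [0, 0, 0, 0, 0, 0, 0.036],
])

```text
t: 7.6
eef_pos: [0.4349, -0.2855, 0.0075]
orientation: [0.0, 0.997, 0.08, 0.0]
force: [0.0, 0.1, 0.5]
opening: 0.036
grip_force: 0.0
```

Emit:
arm_command([
  [0, 0, 0, 0, 0, -0.05, 0.036],
  [0, 0, 0, 0, 0, -0.1, 0.036],
  [0, 0, 0, 0, 0, -0.136, 0.036],
  [0, 0, 0, 0, 0, -0.136, 0.036],
])

```text
t: 8.1
eef_pos: [0.4356, -0.2861, 0.1457]
orientation: [0.002, 0.997, 0.08, 0.002]
force: [0.3, -0.3, -0.3]
opening: 0.036
grip_force: 0.0
```

```bash
python3 -c "
from h import *
o=pucks(); print(arm.state()['eef_pos'])
s=arm.snapshot('wrist');cv2.imwrite('pics/w4.png',s['color'][60:400,100:480])"
```

```text
[270.8  81.3] 930 [ 0.5372 -0.2673  0.013 ]
[414.6 142.5] 726 [ 0.5088 -0.4089  0.013 ]
[271.8 196.9] 875 [ 0.4345 -0.2845  0.013 ]
[ 0.43497066 -0.28549593  0.14383556]
```

View pics/w4.png

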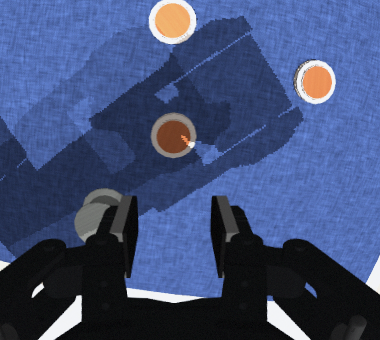

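```bash
python3 -c "
from h import *
s=arm.snapshot('wrist');R=rot();p=arm.state()['eef_pos'];print(p,arm.state()['opening'])
for x in (.011,-.011):
  for h in (.01,.0,-.01,-.02):
    print(x,h,[w2p(s,p+R@[x,y,h],True).round(0).tolist() for y in (.018,-.018)])
cv2.imwrite('pics/w5.png',cv2.resize(s['color'][240:360,180:380],None,fx=4,fy=4,interpolation=cv2.INTER_CUBIC))"
```

```text
[ 0.4344025  -0.28492695  0.14212561] 0.03601588960242368
0.011 0.01 [[307.0, 232.0], [242.0, 232.0]]
0.011 0.0 [[309.0, 239.0], [240.0, 239.0]]
0.011 -0.01 [[311.0, 247.0], [238.0, 247.0]]
0.011 -0.02 [[314.0, 255.0], [236.0, 256.0]]
-0.011 0.01 [[306.0, 268.0], [243.0, 268.0]]
-0.011 0.0 [[308.0, 276.0], [242.0, 276.0]]
-0.011 -0.01 [[309.0, 285.0], [240.0, 286.0]]
-0.011 -0.02 [[311.0, 296.0], [238.0, 296.0]]
```

View pics/w5.png

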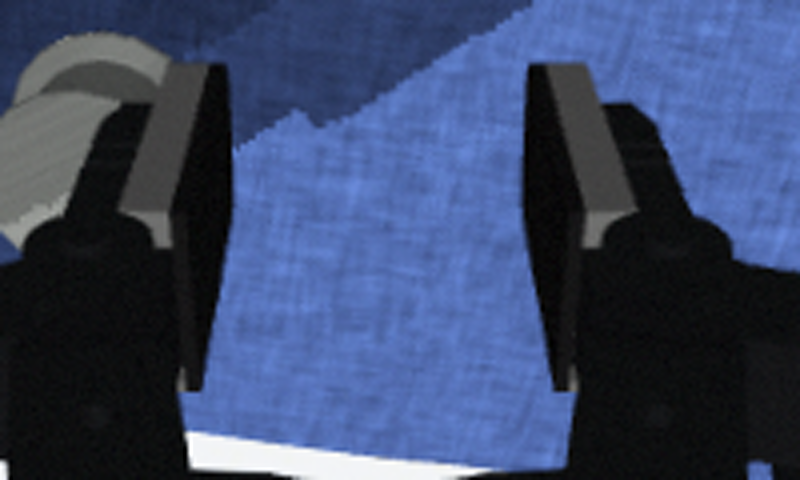

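The pad tips project at v≈256–291, about 15–18 mm behind the TCP, so they sit higher than I assumed. I'll touch the puck top with the 36 mm opening to calibrate the height.

Emit:
arm_command([
  [0, 0, 0, 0, 0, 0.05, 0.036],
  [0, 0, 0, 0, 0, 0.1, 0.036],
  [0, 0, 0, 0, 0, 0.134, 0.036],
  [0, 0, 0, 0, 0, 0.134, 0.036],
])

```text
t: 8.75
eef_pos: [0.4334, -0.2839, 0.0063]
orientation: [-0.003, 0.997, 0.08, -0.002]
force: [-0.5, -0.8, 0.8]
opening: 0.036
grip_force: 0.0
```

Emit:
arm_command([
  [0, 0, 0, 0, 0, 0.002, 0.036],
  [0, 0, 0, 0, 0, 0.004, 0.036],
  [0, 0, 0, 0, 0, 0.004, 0.036],
])

```text
t: 9.12
eef_pos: [0.4351, -0.2856, 0.0057]
orientation: [0.001, 0.997, 0.08, 0.0]
force: [-0.5, 0.5, 0.5]
opening: 0.0358
grip_force: 0.0
```

Emit:
arm_command([
  [0, 0, 0, 0, 0, 0.002, 0.036],
  [0, 0, 0, 0, 0, 0.004, 0.036],
  [0, 0, 0, 0, 0, 0.004, 0.036],
])

```text
t: 9.5
eef_pos: [0.4348, -0.2853, 0.0009]
orientation: [-0.0, 0.997, 0.08, -0.0]
force: [-0.9, -0.0, -0.7]
opening: 0.036
grip_force: 0.0
```

Emit:
arm_command([
  [0, 0, 0, 0, 0, 0.0015, 0.036],
  [0, 0, 0, 0, 0, 0.003, 0.036],
  [0, 0, 0, 0, 0, 0.003, 0.036],
])

```text
t: 9.88
eef_pos: [0.4349, -0.2854, -0.001]
orientation: [0.0, 0.997, 0.08, 0.0]
force: [-2.5, 2.6, 13.2]
opening: 0.0357
grip_force: 6.3
```

Emit:
arm_command([
  [0, 0, 0, 0, 0, 0.0015, 0.036],
  [0, 0, 0, 0, 0, 0.003, 0.036],
  [0, 0, 0, 0, 0, 0.003, 0.036],
])

```text
t: 10.25
eef_pos: [0.4351, -0.2855, -0.0013]
orientation: [0.001, 0.997, 0.08, 0.001]
force: [-9.6, 7.0, 43.9]
opening: 0.0362
grip_force: 22.0
```

Emit:
arm_command([
  [0, 0, 0, 0, 0, -0.02, 0.036],
  [0, 0, 0, 0, 0, -0.02, 0.058],
  [0, 0, 0, 0, 0, -0.02, 0.058],
  [0, 0, 0, 0, 0, -0.01, 0.058],
  [0, 0, 0, 0, 0, 0.0, 0.058],
])

```text
t: 10.88
eef_pos: [0.4345, -0.2851, -0.0063]
orientation: [-0.001, 0.997, 0.08, -0.0]
force: [0.1, 0.6, 0.4]
opening: 0.0582
grip_force: 0.0
```

Emit:
arm_command([
  [0, 0, 0, 0, 0, 0.002, 0.058],
  [0, 0, 0, 0, 0, 0.0045, 0.058],
  [0, 0, 0, 0, 0, 0.0045, 0.036],
  [0, 0, 0, 0, 0, 0.0045, 0.036],
  [0, 0, 0, 0, 0, 0.0045, 0.036],
], force=50)

```text
t: 11.5
eef_pos: [0.4349, -0.2854, -0.0091]
orientation: [0.0, 0.997, 0.08, 0.0]
force: [-0.6, 0.5, 4.9]
opening: 0.0391
grip_force: 50.3
```

Emit:
arm_command([
  [0, 0, 0, 0, 0, -0.03, 0.036],
  [0, 0, 0, 0, 0, -0.08, 0.036],
  [0, 0, 0, 0, 0, -0.13, 0.036],
  [0, 0, 0, 0, 0, -0.13, 0.036],
])

```text
t: 12.0
eef_pos: [0.436, -0.2865, 0.1238]
orientation: [0.003, 0.997, 0.08, 0.002]
force: [0.7, -0.1, -2.0]
opening: 0.0397
grip_force: 50.5
```

```bash
python3 -c "
from h import *
s=arm.snapshot('wrist');print(arm.state()['eef_pos'],arm.state()['opening'],arm.state()['grip_force'])
cv2.imwrite('pics/w6.png',s['color'])
go(.631,-.0385,.12)"
```

```text
[ 0.43513521 -0.28562818  0.12153534] 0.039208345855560225 50.505550503730774
turn z 0.000 shift [ 0.2327 -0.2128  0.0015] rows 6.0
```

View pics/w6.png

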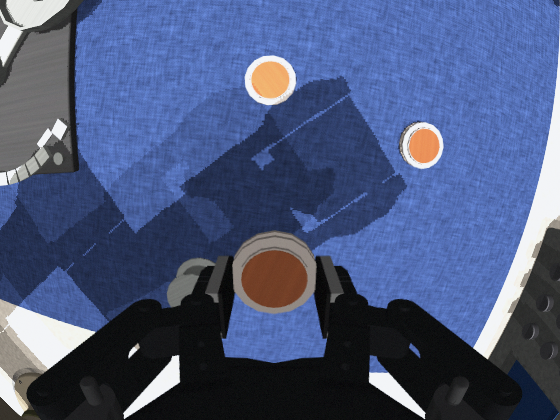

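Puck held level and centred at (274,278). Next I'll look at the nest from close up.

```bash
python3 -c "
from h import *
go(.55,-.045,.14)"
```

```text
turn z 0.000 shift [ 0.1517 -0.2193 -0.0185] rows 5.0
```

Emit:
arm_command([
  [0, 0, 0, 0.03, -0.044, -0.01, 0.036],
  [0, 0, 0, 0.06, -0.088, -0.0185, 0.036],
  [0, 0, 0, 0.09, -0.132, -0.0185, 0.036],
  [0, 0, 0, 0.12, -0.176, -0.0185, 0.036],
  [0, 0, 0, 0.152, -0.219, -0.0185, 0.036],
])

```text
t: 12.68
eef_pos: [0.5499, -0.0431, 0.1372]
orientation: [-0.001, 0.997, 0.08, -0.001]
force: [0.7, 0.5, -1.2]
opening: 0.0395
grip_force: 50.6
```

Emit:
arm_command([
  [0, 0, 0, 0, 0, 0, 0.036],
  [0, 0, 0, 0, 0, 0, 0.036],
])

```text
t: 12.92
eef_pos: [0.5494, -0.045, 0.1376]
orientation: [-0.0, 0.997, 0.08, -0.001]
force: [0.2, -0.1, -0.7]
opening: 0.0396
grip_force: 50.6
```

```bash
python3 -c "
from h import *
s=snap('wrist','w7.png');print(arm.state()['eef_pos'],arm.state()['opening'])
u,v=w2p(s,(.632,-.038,.03),True).astype(int);print(u,v)
x0=max(u-75,0);y0=max(v-75,0);print(x0,y0)
cv2.imwrite('pics/w7c.png',cv2.resize(s['color'][y0:y0+150,x0:x0+150],None,fx=4,fy=4,interpolation=cv2.INTER_CUBIC))"
```

```text
[ 0.54939539 -0.04558616  0.1379825 ] 0.03938996459423062
282 102
207 27
```

View pics/w7c.png

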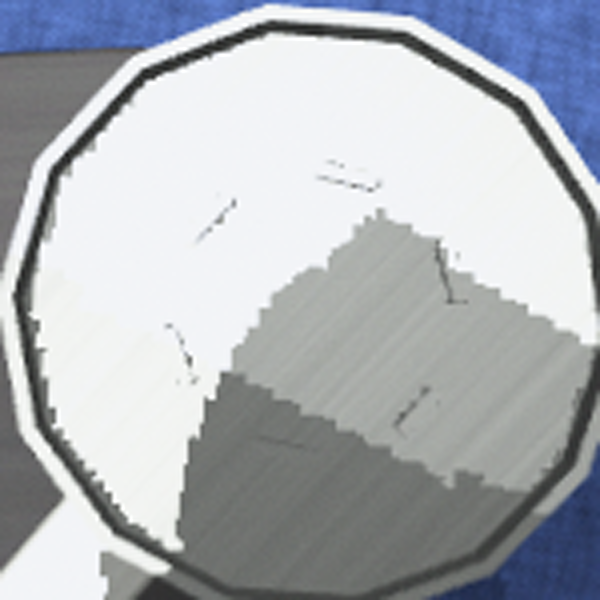

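Opposite lugs average to crop (315,311), which is full-image pixel (285.8,104.8).

```bash
python3 -c "
from h import *
s=load('w7');n=p2w(s,285.8,104.8,.031,True);print(n)
# held puck lower-face position: top face centre px in w6
q=load('w7')
go(n[0],n[1],.06);go(n[0],n[1],.022)"
```

```text
[ 0.63080849 -0.04092018  0.031     ]
turn z 0.000 shift [0.0811 0.0083 0.078 ] rows 2.0
turn z 0.000 shift [0.0811 0.0083 0.116 ] rows 3.0
```

Emit:
arm_command([
  [0, 0, 0, 0.041, 0.004, 0.0, 0.036],
  [0, 0, 0, 0.082, 0.0076, 0.02, 0.036],
  [0, 0, 0, 0.082, 0.0076, 0.06, 0.036],
  [0, 0, 0, 0.082, 0.0076, 0.09, 0.036],
  [0, 0, 0, 0.082, 0.0076, 0.105, 0.036],
])

```text
t: 13.6
eef_pos: [0.6312, -0.0406, 0.0321]
orientation: [-0.0, 0.997, 0.079, -0.001]
force: [0.5, -0.1, -0.1]
opening: 0.0394
grip_force: 50.6
```

Emit:
arm_command([
  [0, 0, 0, 0, 0, 0.004, 0.036],
  [0, 0, 0, 0, 0, 0.007, 0.036],
  [0, 0, 0, 0, 0, 0.009, 0.036],
  [0, 0, 0, 0, 0, 0.01, 0.036],
  [0, 0, 0, 0, 0, 0.01, 0.036],
])

```text
t: 14.22
eef_pos: [0.6323, -0.0394, 0.0243]
orientation: [0.0, 0.997, 0.08, 0.0]
force: [-0.7, -0.1, -0.9]
opening: 0.0397
grip_force: 50.6
```

Emit:
arm_command([
  [0, 0, 0, 0, 0, 0.001, 0.036],
  [0, 0, 0, 0, 0, 0.002, 0.036],
  [0, 0, 0, 0, 0, 0.002, 0.036],
])

```text
t: 14.6
eef_pos: [0.6321, -0.0394, 0.0219]
orientation: [-0.0, 0.997, 0.08, -0.0]
force: [0.6, -0.2, -0.8]
opening: 0.0391
grip_force: 50.6
```

Emit:
arm_command([
  [0, 0, 0, 0, 0, 0.0, 0.052],
  [0, 0, 0, 0, 0, 0.0, 0.052],
  [0, 0, 0, 0, 0, -0.04, 0.052],
  [0, 0, 0, 0, 0, -0.09, 0.052],
  [0, 0, 0, 0, 0, -0.1, 0.052],
])

```text
t: 15.22
eef_pos: [0.6336, -0.0397, 0.1258]
orientation: [0.001, 0.997, 0.08, 0.003]
force: [-0.9, 0.0, -0.7]
opening: 0.0519
grip_force: 0.0
```

```bash
python3 -c "
from h import *
print(arm.state()['eef_pos'])
pucks(.043); go(.5380,-.267,.12);go(.509,-.409,.12)"
```

```text
[ 0.63358762 -0.03968865  0.12575184]
[540.6 163.2] 718 [ 0.7221 -0.2845  0.043 ]
[272.8 214.3] 1212 [ 0.6319 -0.0388  0.043 ]
[536.2 225.6] 479 [ 0.6611 -0.3045  0.043 ]
[458.  313.6] 334 [ 0.5567 -0.2404  0.043 ]
[524.7 331.5] 184 [ 0.5306 -0.3662  0.043 ]
turn z 0.000 shift [-0.1302  0.2093  0.0051] rows 4.0
turn z 0.000 shift [-0.1814  0.3449  0.0051] rows 7.0
```

Emit:
arm_command([
  [0, 0, 0, -0.035, 0.05, 0, 0.058],
  [0, 0, 0, -0.065, 0.1, 0, 0.058],
  [0, 0, 0, -0.1, 0.155, 0, 0.058],
  [0, 0, 0, -0.13, 0.209, 0, 0.058],
  [0, 0, 0, -0.13, 0.209, 0.0, 0.058],
])

```text
t: 15.9
eef_pos: [0.5351, -0.2699, 0.1205]
orientation: [-0.001, 0.997, 0.077, -0.001]
force: [0.9, 0.8, 0.0]
opening: 0.0581
grip_force: 0.0
```

Emit:
arm_command([
  [0, 0, 0, 0, 0, 0, 0.058],
  [0, 0, 0, 0, 0, 0, 0.058],
])

```text
t: 16.15
eef_pos: [0.5374, -0.2651, 0.1215]
orientation: [-0.0, 0.997, 0.081, -0.0]
force: [-0.4, 0.9, -0.3]
opening: 0.0582
grip_force: 0.0
```

```bash
python3 -c "
from h import *
print(arm.state()['eef_pos'])
o=pucks(.013); q=min(o,key=lambda w:np.hypot(w[0]-.538,w[1]+.267));go(*q[:2],-.010)"
```

```text
[ 0.53742681 -0.26506577  0.1215443 ]
[396.3  14.9] 1006 [ 0.7164 -0.3395  0.013 ]
[553.6  48. ] 83 [ 0.7559 -0.5295  0.013 ]
[33.2 69.4] 654 [ 0.6346 -0.0123  0.013 ]
[375.9  84.9] 501 [ 0.6502 -0.331   0.013 ]
[277.  202.9] 1021 [ 0.5374 -0.2671  0.013 ]
[417.8 254.2] 627 [ 0.5091 -0.4089  0.013 ]
turn z 0.000 shift [-0.0004  0.002   0.1317] rows 3.0
```

Emit:
arm_command([
  [0, 0, 0, 0, 0.0025, 0.05, 0.058],
  [0, 0, 0, 0, 0.0025, 0.1, 0.058],
  [0, 0, 0, 0, 0.0025, 0.125, 0.058],
  [0, 0, 0, 0, 0.0025, 0.131, 0.058],
  [0, 0, 0, 0, 0.0025, 0.131, 0.058],
])

```text
t: 16.82
eef_pos: [0.5381, -0.2686, -0.0084]
orientation: [0.0, 0.997, 0.08, 0.0]
force: [-0.0, 0.5, -0.2]
opening: 0.0577
grip_force: 0.0
```

Emit:
arm_command([
  [0, 0, 0, 0, 0, 0, 0.036],
  [0, 0, 0, 0, 0, 0, 0.036],
  [0, 0, 0, 0, 0, 0, 0.036],
  [0, 0, 0, 0, 0, 0, 0.036],
])

```text
t: 17.32
eef_pos: [0.5383, -0.2692, -0.0071]
orientation: [0.001, 0.997, 0.08, 0.001]
force: [0.1, 1.2, 4.9]
opening: 0.0393
grip_force: 49.6
```

Emit:
arm_command([
  [0, 0, 0, 0, 0, -0.04, 0.036],
  [0, 0, 0, 0, 0, -0.09, 0.036],
  [0, 0, 0, 0, 0, -0.131, 0.036],
  [0, 0, 0, 0, 0, -0.131, 0.036],
  [0, 0, 0, 0, 0, -0.131, 0.036],
])

```text
t: 17.95
eef_pos: [0.5372, -0.2686, 0.1217]
orientation: [-0.0, 0.997, 0.08, -0.0]
force: [-0.1, -0.1, -1.1]
opening: 0.0389
grip_force: 50.7
```

```bash
python3 -c "
from h import *
print(arm.state()['eef_pos'],arm.state()['grip_force'],arm.state()['opening'])
o=pucks(arm.state()['eef_pos'][2]+.022);go(.632,-.0388,.12)"
```

```text
[ 0.53717998 -0.26859004  0.12174744] 50.68839132785797 0.038947019099486294
[390.6  14.9] 870 [ 0.6633 -0.2978  0.1437]
[420.6   5.9] 89 [ 0.6723 -0.3111  0.1437]
[551.8  46.1] 100 [ 0.6844 -0.3949  0.1437]
[30.5 69.7] 639 [ 0.623  -0.1328  0.1437]
[371.4  83.6] 487 [ 0.6308 -0.2939  0.1437]
[414.8 253.2] 642 [ 0.5596 -0.3333  0.1437]
[273.9 277. ] 2931 [ 0.5381 -0.2679  0.1437]
turn z 0.000 shift [ 0.1303 -0.2117  0.0011] rows 4.0
```

Emit:
arm_command([
  [0, 0, 0, 0.03, -0.052, 0, 0.036],
  [0, 0, 0, 0.062, -0.104, 0, 0.036],
  [0, 0, 0, 0.095, -0.156, 0, 0.036],
  [0, 0, 0, 0.1295, -0.211, 0, 0.036],
  [0, 0, 0, 0.1295, -0.211, 0.04, 0.036],
])

```text
t: 18.62
eef_pos: [0.6338, -0.036, 0.0826]
orientation: [0.0, 0.997, 0.082, 0.002]
force: [-0.1, -1.3, -0.4]
opening: 0.0391
grip_force: 50.8
```

Emit:
arm_command([
  [0, 0, 0, 0, 0, 0, 0.036],
  [0, 0, 0, 0, 0, 0, 0.036],
])

```text
t: 18.88
eef_pos: [0.6319, -0.0408, 0.0825]
orientation: [0.0, 0.997, 0.079, 0.0]
force: [0.3, -0.4, -1.0]
opening: 0.039
grip_force: 50.8
```

```bash
python3 -c "
from h import *
print(arm.state()['eef_pos'])
go(.631,-.0395,.037)"
```

```text
[ 0.6319254  -0.04078287  0.08252524]
turn z 0.000 shift [-0.0007 -0.0014  0.0455] rows 1.0
```

Emit:
arm_command([
  [0, 0, 0, -0.0005, -0.001, 0.02, 0.036],
  [0, 0, 0, -0.0005, -0.001, 0.035, 0.036],
  [0, 0, 0, -0.0005, -0.001, 0.042, 0.036],
  [0, 0, 0, -0.0005, -0.001, 0.045, 0.036],
  [0, 0, 0, -0.0005, -0.001, 0.045, 0.036],
])

```text
t: 19.5
eef_pos: [0.6313, -0.0392, 0.0373]
orientation: [0.0, 0.997, 0.08, 0.0]
force: [0.2, -0.1, -0.7]
opening: 0.0392
grip_force: 50.8
```

Emit:
arm_command([
  [0, 0, 0, 0, 0, 0.001, 0.036],
  [0, 0, 0, 0, 0, 0.001, 0.036],
])

```text
t: 19.75
eef_pos: [0.6312, -0.0391, 0.0363]
orientation: [0.0, 0.997, 0.08, 0.0]
force: [-0.1, 0.1, -1.1]
opening: 0.0392
grip_force: 50.8
```

Release and rise.

Emit:
arm_command([
  [0, 0, 0, 0, 0, 0.0, 0.05],
  [0, 0, 0, 0, 0, 0.0, 0.052],
  [0, 0, 0, 0, 0, -0.03, 0.052],
  [0, 0, 0, 0, 0, -0.08, 0.052],
  [0, 0, 0, 0, 0, -0.085, 0.058],
])

```text
t: 20.38
eef_pos: [0.6327, -0.0394, 0.1249]
orientation: [0.001, 0.997, 0.08, 0.003]
force: [0.6, -0.2, -0.3]
opening: 0.0582
grip_force: 0.0
```

Emit:
arm_command([
  [0, 0, 0, 0, 0, -0.085, 0.058],
])

```text
t: 20.5
eef_pos: [0.6293, -0.0387, 0.1803]
orientation: [-0.001, 0.997, 0.08, -0.004]
force: [0.2, 0.3, -0.3]
opening: 0.0582
grip_force: 0.0
```

```bash
python3 -c "
from h import *
print(arm.state()['eef_pos'])
o=pucks(.056);go(.509,-.409,.12)"
```

```text
[ 0.62925959 -0.0387181   0.18033611]
[521.4 153.7] 782 [ 0.7209 -0.29    0.056 ]
[275.  195.4] 932 [ 0.6304 -0.0386  0.056 ]
[512.2 206.6] 371 [ 0.6623 -0.2975  0.056 ]
[507.6 307.4] 190 [ 0.5345 -0.3589  0.056 ]
turn z 0.000 shift [-0.1812  0.3451  0.072 ] rows 7.0
```

Emit:
arm_command([
  [0, 0, 0, -0.028, 0.054, 0, 0.058],
  [0, 0, 0, -0.056, 0.108, 0, 0.058],
  [0, 0, 0, -0.084, 0.162, 0.02, 0.058],
  [0, 0, 0, -0.112, 0.216, 0.04, 0.058],
  [0, 0, 0, -0.14, 0.27, 0.06, 0.058],
])

```text
t: 21.18
eef_pos: [0.5363, -0.3254, 0.1238]
orientation: [-0.0, 0.997, 0.08, -0.0]
force: [1.4, 0.5, 0.4]
opening: 0.0581
grip_force: 0.0
```

Emit:
arm_command([
  [0, 0, 0, -0.02, 0.04, 0.015, 0.058],
  [0, 0, 0, -0.04, 0.076, 0.026, 0.058],
  [0, 0, 0, -0.04, 0.076, 0.026, 0.058],
  [0, 0, 0, -0.04, 0.076, 0.026, 0.058],
])

```text
t: 21.68
eef_pos: [0.51, -0.4046, 0.0987]
orientation: [-0.0, 0.997, 0.08, -0.0]
force: [-0.2, 0.6, 0.6]
opening: 0.0578
grip_force: 0.0
```

```bash
python3 -c "
from h import *
print(arm.state()['eef_pos'],yaw_now())
o=pucks(.013); q=min(o,key=lambda w:np.hypot(w[0]-.509,w[1]+.409));go(*q[:2],-.010)"
```

```text
[ 0.50998372 -0.40456088  0.09869098] 0.15990069681442004
[228.3  25.2] 584 [ 0.6451 -0.3485  0.013 ]
[280.4 212.4] 1196 [ 0.5093 -0.4092  0.013 ]
turn z 0.000 shift [-0.0018  0.0047  0.1091] rows 2.0
```

Emit:
arm_command([
  [0, 0, 0, -0.0015, 0.005, 0.05, 0.058],
  [0, 0, 0, -0.0015, 0.005, 0.09, 0.058],
  [0, 0, 0, -0.0015, 0.005, 0.105, 0.058],
  [0, 0, 0, -0.0015, 0.005, 0.108, 0.058],
  [0, 0, 0, -0.0015, 0.005, 0.108, 0.058],
])

```text
t: 22.35
eef_pos: [0.5099, -0.4107, -0.0075]
orientation: [0.001, 0.997, 0.08, 0.001]
force: [0.4, -0.3, 0.5]
opening: 0.058
grip_force: 0.0
```

Emit:
arm_command([
  [0, 0, 0, 0, 0, 0, 0.036],
  [0, 0, 0, 0, 0, 0, 0.036],
  [0, 0, 0, 0, 0, 0, 0.036],
  [0, 0, 0, 0, 0, 0, 0.036],
])

```text
t: 22.85
eef_pos: [0.5098, -0.411, -0.007]
orientation: [0.001, 0.997, 0.08, 0.001]
force: [-0.5, 1.2, 6.7]
opening: 0.0393
grip_force: 49.4
```

Emit:
arm_command([
  [0, 0, 0, 0, 0, -0.04, 0.036],
  [0, 0, 0, 0, 0, -0.09, 0.036],
  [0, 0, 0, 0, 0, -0.131, 0.036],
  [0, 0, 0, 0, 0, -0.131, 0.036],
  [0, 0, 0, 0, 0, -0.131, 0.036],
])

```text
t: 23.48
eef_pos: [0.5088, -0.41, 0.1214]
orientation: [-0.0, 0.997, 0.08, -0.0]
force: [-0.5, -0.9, -1.6]
opening: 0.039
grip_force: 50.5
```

```bash
python3 -c "
from h import *
print(arm.state()['eef_pos'],arm.state()['grip_force'],arm.state()['opening'])
o=pucks(arm.state()['eef_pos'][2]+.022);go(.631,-.039,.12)"
```

```text
[ 0.5088136  -0.40998093  0.12139443] 50.518012046813965 0.038976435825868204
[226.8  29.3] 490 [ 0.6147 -0.3731  0.1434]
[273.9 276.5] 2927 [ 0.51   -0.4092  0.1434]
turn z 0.000 shift [ 0.1797 -0.3467  0.0007] rows 7.0
```

Emit:
arm_command([
  [0, 0, 0, 0.025, -0.05, 0, 0.036],
  [0, 0, 0, 0.05, -0.1, 0, 0.036],
  [0, 0, 0, 0.077, -0.15, 0, 0.036],
  [0, 0, 0, 0.103, -0.2, 0, 0.036],
  [0, 0, 0, 0.13, -0.25, 0, 0.036],
])

```text
t: 24.15
eef_pos: [0.5976, -0.1409, 0.1206]
orientation: [-0.001, 0.997, 0.08, -0.001]
force: [1.5, -0.5, -0.9]
opening: 0.0393
grip_force: 50.6
```

Emit:
arm_command([
  [0, 0, 0, 0.025, -0.05, 0, 0.036],
  [0, 0, 0, 0.0485, -0.0965, 0, 0.036],
  [0, 0, 0, 0.0485, -0.0965, 0.03, 0.036],
  [0, 0, 0, 0.0485, -0.0965, 0.04, 0.036],
  [0, 0, 0, 0.0485, -0.0965, 0.04, 0.036],
])

```text
t: 24.78
eef_pos: [0.6297, -0.0404, 0.0809]
orientation: [-0.0, 0.997, 0.079, -0.001]
force: [0.2, 0.4, -1.1]
opening: 0.0392
grip_force: 50.7
```

```bash
python3 -c "
from h import *
print(arm.state()['eef_pos'],arm.state()['grip_force'],arm.state()['opening'])
pucks(arm.state()['eef_pos'][2]+.022)
go(.630,-.0395,.0495)"
```

```text
[ 0.62971718 -0.04037542  0.08093026] 50.67054033279419 0.03918714024012754
[554.9 162.5] 105 [ 0.7147 -0.1837  0.1029]
[271.2 224.7] 625 [ 0.6562 -0.0344  0.1029]
[556.9 242.8] 132 [ 0.6696 -0.2094  0.1029]
[273.9 276.5] 2928 [ 0.631  -0.0396  0.1029]
turn z 0.000 shift [-0.0001 -0.0011  0.0324] rows 1.0
```

Emit:
arm_command([
  [0, 0, 0, 0, -0.0005, 0.015, 0.036],
  [0, 0, 0, 0, -0.0005, 0.025, 0.036],
  [0, 0, 0, 0, -0.0005, 0.03, 0.036],
  [0, 0, 0, 0, -0.0005, 0.032, 0.036],
  [0, 0, 0, 0, -0.0005, 0.032, 0.036],
])

```text
t: 25.45
eef_pos: [0.6303, -0.0394, 0.0501]
orientation: [0.0, 0.997, 0.08, 0.0]
force: [0.0, 0.1, -0.8]
opening: 0.0394
grip_force: 50.7
```

Emit:
arm_command([
  [0, 0, 0, 0, 0, 0.0, 0.036],
])

```text
t: 25.58
eef_pos: [0.6304, -0.0394, 0.0503]
orientation: [0.0, 0.997, 0.08, 0.0]
force: [0.3, 0.3, -1.3]
opening: 0.0388
grip_force: 50.7
```

Lower 1 mm, release and rise.

Emit:
arm_command([
  [0, 0, 0, 0, 0, 0.001, 0.036],
  [0, 0, 0, 0, 0, 0.001, 0.05],
  [0, 0, 0, 0, 0, 0.001, 0.052],
  [0, 0, 0, 0, 0, -0.03, 0.052],
  [0, 0, 0, 0, 0, -0.08, 0.052],
])

```text
t: 26.2
eef_pos: [0.6294, -0.0392, 0.1296]
orientation: [-0.001, 0.997, 0.08, -0.002]
force: [-0.2, -0.6, 1.0]
opening: 0.0514
grip_force: 0.0
```

Emit:
arm_command([
  [0, 0, 0, 0, 0, -0.06, 0.05],
  [0, 0, 0, -0.06, 0, -0.06, 0.05],
  [0, 0, 0, -0.06, 0, -0.06, 0.05],
  [0, 0, 0, -0.06, 0, -0.06, 0.05],
])

```text
t: 26.7
eef_pos: [0.5715, -0.0491, 0.1904]
orientation: [0.0, 0.997, 0.08, 0.001]
force: [0.9, 0.2, -0.0]
opening: 0.0498
grip_force: 0.0
```

```bash
python3 -c "
from h import *
print(arm.state()['eef_pos'])
o=pucks(.069)
s=snap('wrist','w8.png')
b=snap('side','b8.png')['color'];c=cv2.resize(b[170:270,210:340],None,fx=3.2,fy=3.2,interpolation=cv2.INTER_CUBIC)
w=s['color'][60:260,180:380];w=cv2.resize(w,(320,320))
cv2.imwrite('pics/m8.png',np.hstack([w,c[:320]]))
go(.4597,.0694,.12)"
```

```text
[ 0.57147014 -0.04906759  0.19044504]
[517.3 107.5] 794 [ 0.7097 -0.2801  0.069 ]
[273.6 131.6] 1032 [ 0.6296 -0.0391  0.069 ]
[510.8 160.8] 359 [ 0.6532 -0.2859  0.069 ]
turn z 0.000 shift [-0.092  -0.1347  0.0699] rows 3.0
```

View pics/m8.png

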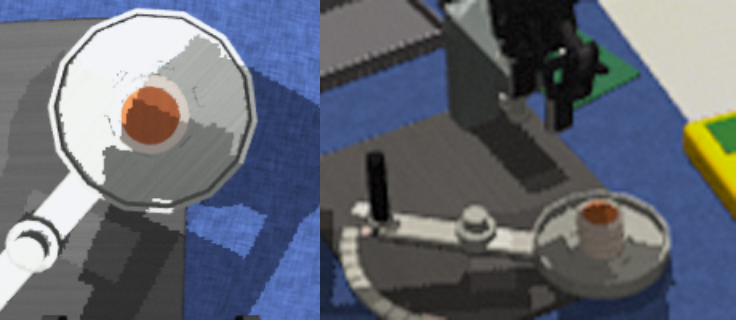

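The pile stands straight in the nest and the lever is at load. Now the lever.

Emit:
arm_command([
  [0, 0, 0, -0.035, -0.05, 0, 0.05],
  [0, 0, 0, -0.065, -0.1, 0, 0.05],
  [0, 0, 0, -0.092, -0.135, 0, 0.05],
  [0, 0, 0, -0.092, -0.135, 0.04, 0.05],
  [0, 0, 0, -0.092, -0.135, 0.06, 0.05],
])

```text
t: 27.48
eef_pos: [0.4587, 0.0703, 0.1287]
orientation: [-0.0, 0.997, 0.08, -0.0]
force: [0.2, -0.6, 0.9]
opening: 0.0499
grip_force: 0.0
```

```bash
python3 -c "
from h import *
print(arm.state()['eef_pos'])
go(.4600,.0697,.058)"
```

```text
[0.45866012 0.07033793 0.1286886 ]
turn z 0.000 shift [0.0012 0.0008 0.0707] rows 2.0
```

Emit:
arm_command([
  [0, 0, 0, 0.001, 0.001, 0.03, 0.05],
  [0, 0, 0, 0.001, 0.001, 0.06, 0.05],
  [0, 0, 0, 0.001, 0.001, 0.07, 0.05],
  [0, 0, 0, 0.001, 0.001, 0.07, 0.022],
  [0, 0, 0, 0.001, 0.001, 0.07, 0.022],
], force=20)

```text
t: 28.1
eef_pos: [0.4601, 0.0691, 0.0607]
orientation: [-0.0, 0.997, 0.08, 0.0]
force: [0.1, 0.7, 0.4]
opening: 0.0219
grip_force: 0.0
```

Run:
```python
from h import *
from fit2 import p
print(arm.state()['eef_pos'],arm.state()['force'],arm.state()['opening'])
for a in (-.6,-.5,-.4,-.3,-.2,-.1,0,.1,.2,.3,.4,.5,.6,.72):
    t=a+p[2]; go(p[0]-.09*np.cos(t),p[1]-.09*np.sin(t),.058)
```

```text
[0.46012586 0.0691432  0.06072836] [0.07674601 0.72657228 0.44368874] 0.021887856555022598
turn z 0.000 shift [-0.0059  0.0068  0.0027] rows 1.0
turn z 0.000 shift [-0.0107  0.0144  0.0027] rows 1.0
turn z 0.000 shift [-0.0146  0.0225  0.0027] rows 1.0
turn z 0.000 shift [-0.0178  0.0309  0.0027] rows 1.0
turn z 0.000 shift [-0.0201  0.0396  0.0027] rows 1.0
turn z 0.000 shift [-0.0215  0.0485  0.0027] rows 1.0
turn z 0.000 shift [-0.022   0.0575  0.0027] rows 1.0
turn z 0.000 shift [-0.0216  0.0665  0.0027] rows 2.0
turn z 0.000 shift [-0.0203  0.0754  0.0027] rows 2.0
turn z 0.000 shift [-0.0182  0.0841  0.0027] rows 2.0
turn z 0.000 shift [-0.0151  0.0926  0.0027] rows 2.0
turn z 0.000 shift [-0.0113  0.1007  0.0027] rows 2.0
turn z 0.000 shift [-0.0066  0.1084  0.0027] rows 2.0
turn z 0.000 shift [-1.00e-04  1.17e-01  2.70e-03] rows 2.0
```

Emit:
arm_command([
  [0, 0, 0, 0, 0, 0, 0.014],
  [0, 0, 0, -0.003, 0.0035, 0, 0.014],
  [0, 0, 0, -0.006, 0.007, 0, 0.014],
  [0, 0, 0, -0.0107, 0.0145, 0, 0.014],
  [0, 0, 0, -0.0146, 0.0225, 0, 0.014],
], force=20)

```text
t: 28.72
eef_pos: [0.4473, 0.0455, 0.0606]
orientation: [-0.001, 0.997, 0.08, -0.001]
force: [-8.7, 10.4, 11.2]
opening: 0.0174
grip_force: 21.3
```

Emit:
arm_command([
  [0, 0, 0, -0.003, 0.0085, 0, 0.014],
  [0, 0, 0, -0.0055, 0.017, 0, 0.014],
  [0, 0, 0, -0.007, 0.026, 0, 0.014],
  [0, 0, 0, -0.0074, 0.035, 0, 0.014],
  [0, 0, 0, -0.007, 0.044, 0, 0.014],
])

```text
t: 29.35
eef_pos: [0.4486, -0.0001, 0.0602]
orientation: [-0.0, 0.997, 0.08, -0.0]
force: [-3.8, 1.0, 0.8]
opening: 0.0174
grip_force: 20.5
```

Emit:
arm_command([
  [0, 0, 0, 0.0013, 0.009, 0, 0.014],
  [0, 0, 0, 0.0034, 0.0175, 0, 0.014],
  [0, 0, 0, 0.0065, 0.026, 0, 0.014],
  [0, 0, 0, 0.0103, 0.034, 0, 0.014],
  [0, 0, 0, 0.015, 0.042, 0, 0.014],
])

```text
t: 29.98
eef_pos: [0.471, -0.0396, 0.0601]
orientation: [-0.0, 0.997, 0.08, 0.0]
force: [-4.2, 1.4, 4.9]
opening: 0.0171
grip_force: 20.9
```

Emit:
arm_command([
  [0, 0, 0, 0.003, 0.004, 0, 0.014],
  [0, 0, 0, 0.0055, 0.0075, 0, 0.014],
  [0, 0, 0, 0.0055, 0.0075, 0, 0.014],
  [0, 0, 0, 0.0055, 0.0075, 0, 0.03],
  [0, 0, 0, 0.0055, 0.0075, 0, 0.04],
])

```text
t: 30.6
eef_pos: [0.4772, -0.0458, 0.0598]
orientation: [0.0, 0.997, 0.08, -0.0]
force: [-0.6, -0.6, -0.1]
opening: 0.04
grip_force: 0.0
```

Emit:
arm_command([
  [0, 0, 0, 0, 0, -0.06, 0.04],
  [0, 0, 0, 0, 0, -0.12, 0.04],
  [0, 0, -0.18, 0, 0, -0.18, 0.04],
  [0, 0, -0.36, 0, 0, -0.2, 0.04],
  [0, 0, -0.54, 0, 0, -0.2, 0.04],
])

```text
t: 31.22
eef_pos: [0.4777, -0.0459, 0.2617]
orientation: [0.001, 0.938, 0.346, 0.002]
force: [0.2, 0.5, -0.0]
opening: 0.04
grip_force: 0.0
```

```bash
python3 -c "
from h import *
print(arm.state()['eef_pos'],arm.state()['joint_pos'],yaw_now())
go(.54,.096,.265)"
```

```text
[ 0.47765715 -0.04592657  0.26170536] [-3.43198802e-01  2.24179948e-01  1.40024786e+00 -5.97554456e-05
  1.51316800e+00  5.21860408e-01] 0.7057438303913149
turn z 0.000 shift [ 0.1395 -0.0676 -0.0033] rows 3.0
```

Emit:
arm_command([
  [0, 0, 0, 0.047, -0.023, 0, 0.04],
  [0, 0, 0, 0.094, -0.046, 0, 0.04],
  [0, 0, 0, 0.14, -0.068, -0.003, 0.04],
  [0, 0, 0, 0.14, -0.068, -0.003, 0.04],
  [0, 0, 0, 0.14, -0.068, -0.003, 0.04],
])

```text
t: 31.85
eef_pos: [0.5402, 0.0961, 0.2626]
orientation: [0.0, 0.939, 0.343, -0.0]
force: [0.9, -1.3, -0.3]
opening: 0.0399
grip_force: 0.0
```

```bash
python3 -c "
from h import *
s=snap('wrist','w9.png');print(arm.state()['eef_pos'],yaw_now())
u,v=w2p(s,(.612,.109,.212),True).astype(int);print(u,v)
x0=max(u-90,0);y0=max(v-75,0);print(x0,y0)
w=cv2.resize(s['color'][y0:y0+150,x0:x0+180],None,fx=2.6,fy=2.6,interpolation=cv2.INTER_CUBIC)
b=snap('side','b9.png')['color'][170:263,230:320]; b=cv2.resize(b,(320,390),interpolation=cv2.INTER_CUBIC)
cv2.imwrite('pics/m9.png',np.hstack([w,b]))"
```

```text
[0.54014744 0.09560381 0.2628146 ] 0.698946363798011
332 132
242 57
```

View pics/m9.png

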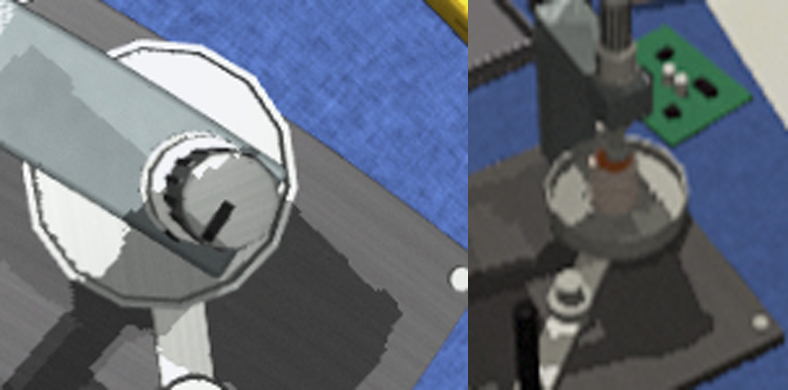

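The pile sits under the spindle and the cap top centre is at (331,133.5).

```bash
python3 -c "
from h import *
n=p2w(load('w9'),330.8,133.5,.212,True);print(n)
go(n[0],n[1],.263)"
```

```text
[0.61072309 0.10927307 0.212     ]
turn z 0.000 shift [ 0.0629  0.0348 -0.0001] rows 2.0
```

Emit:
arm_command([
  [0, 0, -0.17, 0.0632, 0.035, -0.01, 0.04],
  [0, 0, -0.34, 0.0632, 0.035, -0.01, 0.04],
  [0, 0, -0.51, 0.0632, 0.035, -0.01, 0.04],
  [0, 0, -0.68, 0.0632, 0.035, -0.01, 0.04],
  [0, 0, -0.85, 0.0632, 0.035, -0.01, 0.04],
])

```text
t: 32.58
eef_pos: [0.6112, 0.109, 0.2731]
orientation: [0.0, 0.713, 0.701, -0.0]
force: [0.1, -0.2, -0.9]
opening: 0.0398
grip_force: 0.0
```

Emit:
arm_command([
  [0, 0, -0.17, 0, 0, 0, 0.04],
  [0, 0, -0.34, 0, 0, 0, 0.04],
  [0, 0, -0.51, 0, 0, 0, 0.04],
  [0, 0, -0.68, 0, 0, 0, 0.04],
  [0, 0, -0.85, 0, 0, 0, 0.04],
])

```text
t: 33.2
eef_pos: [0.6112, 0.109, 0.2731]
orientation: [0.0, 0.361, 0.933, -0.0]
force: [-0.7, 0.3, -0.9]
opening: 0.0397
grip_force: 0.0
```

Emit:
arm_command([
  [0, 0, 0, 0, 0, 0, 0.04],
  [0, 0, 0, 0, 0, 0, 0.04],
])

```text
t: 33.45
eef_pos: [0.6113, 0.1097, 0.273]
orientation: [0.0, 0.364, 0.931, -0.0]
force: [0.3, 0.4, -0.8]
opening: 0.0398
grip_force: 0.0
```

```bash
python3 -c "
from h import *
print(arm.state()['eef_pos'],arm.state()['joint_pos'],yaw_now())
go(.6112,.1092,.168)"
```

```text
[0.61127711 0.10968943 0.27304842] [-1.27813932e-02  4.83189778e-01  9.73151873e-01 -2.51845447e-05
  1.68518672e+00 -8.37595399e-01] 2.3956074562326535
turn z 0.000 shift [-0.0003 -0.0004  0.105 ] rows 2.0
```

Emit:
arm_command([
  [0, 0, 0, 0, 0, 0.04, 0.04],
  [0, 0, 0, 0, 0, 0.07, 0.04],
  [0, 0, 0, 0, 0, 0.09, 0.04],
  [0, 0, 0, 0, 0, 0.104, 0.04],
  [0, 0, 0, 0, 0, 0.104, 0.04],
])

```text
t: 34.08
eef_pos: [0.6111, 0.1102, 0.1684]
orientation: [-0.001, 0.363, 0.932, -0.0]
force: [-0.1, -0.1, 0.3]
opening: 0.0399
grip_force: 0.0
```

Emit:
arm_command([
  [0, 0, 0, 0, 0, 0, 0.019],
  [0, 0, 0, 0, 0, 0, 0.019],
  [0, 0, 0, 0, 0, 0, 0.019],
  [0, 0, 0, 0, 0, 0, 0.019],
], force=40)

```text
t: 34.58
eef_pos: [0.6111, 0.1097, 0.1702]
orientation: [0.0, 0.363, 0.932, -0.001]
force: [-3.7, -4.0, 2.4]
opening: 0.0238
grip_force: 39.3
```

Gripped. Turn clockwise (tool z positive), watching the moment.

Emit:
arm_command([
  [0, 0, 0.15, 0, 0, 0, 0.019],
  [0, 0, 0.3, 0, 0, 0, 0.019],
  [0, 0, 0.45, 0, 0, 0, 0.019],
  [0, 0, 0.6, 0, 0, 0, 0.019],
  [0, 0, 0.75, 0, 0, 0, 0.019],
])

```text
t: 35.2
eef_pos: [0.6114, 0.1097, 0.1702]
orientation: [0.001, 0.681, 0.733, -0.0]
force: [-1.9, -3.7, 1.2]
opening: 0.024
grip_force: 39.3
```

```bash
python3 -c "
from h import *
s=arm.state();print(s['moment'],s['force'],yaw_now(),s['joint_pos'][5])"
```

```text
[-0.54297788  0.36024462 -0.02070673] [-1.94870161 -3.72960275  1.16739675] 1.6442178379878558 -0.08547363140802951
```

Emit:
arm_command([
  [0, 0, 0.15, 0, 0, 0, 0.019],
  [0, 0, 0.3, 0, 0, 0, 0.019],
  [0, 0, 0.45, 0, 0, 0, 0.019],
  [0, 0, 0.6, 0, 0, 0, 0.019],
  [0, 0, 0.75, 0, 0, 0, 0.019],
])

```text
t: 35.83
eef_pos: [0.6116, 0.1095, 0.1702]
orientation: [0.001, 0.902, 0.432, 0.0]
force: [-2.6, -3.9, 1.1]
opening: 0.0238
grip_force: 39.3
```

```bash
python3 -c "
from h import *
s=arm.state();print(s['moment'],s['force'],yaw_now(),s['joint_pos'][5])"
```

```text
[-0.7075048   0.16510063  0.03702257] [-2.63187101 -3.91579937  1.10654609] 0.8942010772369813 0.6644331810230727
```

Emit:
arm_command([
  [0, 0, 0.15, 0, 0, 0, 0.019],
  [0, 0, 0.3, 0, 0, 0, 0.019],
  [0, 0, 0.45, 0, 0, 0, 0.019],
  [0, 0, 0.6, 0, 0, 0, 0.019],
  [0, 0, 0.75, 0, 0, 0, 0.019],
])

```text
t: 36.45
eef_pos: [0.6116, 0.1092, 0.1702]
orientation: [0.001, 0.997, 0.072, 0.001]
force: [-0.9, -4.8, 1.6]
opening: 0.0235
grip_force: 39.4
```

```bash
python3 -c "
from h import *
s=arm.state();print(s['moment'],s['force'],yaw_now(),s['joint_pos'][5])"
```

```text
[-1.0170774   0.27655146  0.03226078] [-0.90189746 -4.79734641  1.60555101] 0.14408962594544528 1.414433590727486
```

Emit:
arm_command([
  [0, 0, 0.15, 0, 0, 0, 0.019],
  [0, 0, 0.3, 0, 0, 0, 0.019],
  [0, 0, 0.45, 0, 0, 0, 0.019],
  [0, 0, 0.6, 0, 0, 0, 0.019],
  [0, 0, 0.75, 0, 0, 0, 0.019],
])

```text
t: 37.08
eef_pos: [0.6114, 0.109, 0.1702]
orientation: [0.001, 0.954, -0.298, 0.001]
force: [-1.3, -4.9, 2.5]
opening: 0.0237
grip_force: 39.5
```

```bash
python3 -c "
from h import *
s=arm.state();print(s['moment'],s['force'],yaw_now(),s['joint_pos'][5])
b=snap('side','b10.png')['color']
f=lambda i:cv2.resize(i[170:263,230:320],(390,400),interpolation=cv2.INTER_CUBIC)
cv2.imwrite('pics/m10.png',np.hstack([f(cv2.imread('pics/b9.png')),f(b)]))"
```

```text
[-1.09695529  0.49122001  0.13300253] [-1.27202925 -4.85889519  2.51936332] -0.6060485213317792 2.1644423723332413
```

View pics/m10.png

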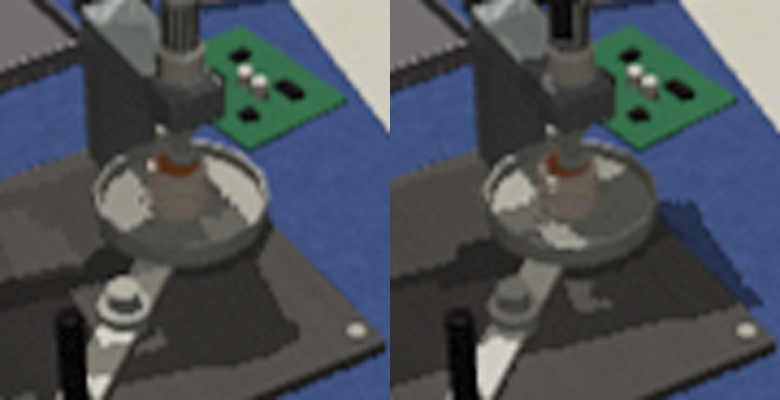

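The foot now rests on the pile (lower than in the left picture), and the moment has risen to 0.13. I'll turn a little more to be sure it slips.

Emit:
arm_command([
  [0, 0, 0.12, 0, 0, 0, 0.019],
  [0, 0, 0.25, 0, 0, 0, 0.019],
])

```text
t: 37.38
eef_pos: [0.6113, 0.109, 0.1702]
orientation: [0.001, 0.91, -0.415, 0.001]
force: [-2.8, -6.5, 1.8]
opening: 0.0238
grip_force: 39.5
```

```bash
python3 -c "
from h import *
s=arm.state();print(s['moment'],s['joint_pos'][5])"
```

```text
[-1.15069418  0.60835497 -0.02579898] 2.413659649241942
```

Emit:
arm_command([
  [0, 0, 0.12, 0, 0, 0, 0.019],
  [0, 0, 0.25, 0, 0, 0, 0.019],
])

```text
t: 37.62
eef_pos: [0.6112, 0.109, 0.1702]
orientation: [0.001, 0.851, -0.525, 0.001]
force: [-3.7, -5.7, 2.1]
opening: 0.0235
grip_force: 39.5
```

```bash
python3 -c "
from h import *
s=arm.state();print(s['moment'],s['joint_pos'][5])"
```

```text
[-1.05921509  0.71860038  0.06052109] 2.663688017068511
```

Turn back counter-clockwise by 1.0 rad.

Emit:
arm_command([
  [0, 0, -0.15, 0, 0, 0, 0.019],
  [0, 0, -0.3, 0, 0, 0, 0.019],
  [0, 0, -0.45, 0, 0, 0, 0.019],
  [0, 0, -0.6, 0, 0, 0, 0.019],
  [0, 0, -0.75, 0, 0, 0, 0.019],
])

```text
t: 38.25
eef_pos: [0.6115, 0.109, 0.1702]
orientation: [0.001, 0.985, -0.172, 0.001]
force: [-2.2, -6.0, 1.9]
opening: 0.0238
grip_force: 39.5
```

Emit:
arm_command([
  [0, 0, -0.12, 0, 0, 0, 0.019],
  [0, 0, -0.25, 0, 0, 0, 0.019],
  [0, 0, -0.25, 0, 0, 0, 0.019],
])

```text
t: 38.62
eef_pos: [0.6116, 0.1091, 0.1702]
orientation: [0.001, 0.999, -0.05, 0.001]
force: [-1.8, -6.1, 1.1]
opening: 0.0235
grip_force: 39.4
```

Run:
```python
from h import *
s=arm.state();print(s['moment'],s['joint_pos'][5],yaw_now())
c=snap('side','b11.png')['color']
import cv2
# column profile along spindle axis from thimble to pile for before / clamped / now
k=load('b9')
import fit2
top=w2p(k,fit2.world(fit2.p,(.088,.074,.105)));bot=w2p(k,fit2.world(fit2.p,(.088,.074,.05)))
print(top,bot)
for f in ('b9','b10','b11'):
    i=cv2.imread(f'pics/{f}.png'); g=[]
    for v in range(int(top[1])-2,int(bot[1])+2):
        u=int(round(top[0]+(bot[0]-top[0])*(v-top[1])/(bot[1]-top[1])))
        px=i[v,u-2:u+3].mean(0); g.append((v,*px.astype(int)))
    print(f,[(int(a),int(d)-int(b)) for a,b,cc,d in g],[int(x[2]) for x in g])
```

```text
[-1.02275855  0.34900938  0.02189719] 1.6581957909494929 -0.0997903213507795
[271.38630442 197.5181668 ] [271.68183483 211.90880515]
b9 [(195, -1), (196, 0), (197, 0), (198, 0), (199, 0), (200, 1), (201, 5), (202, 7), (203, 7), (204, 6), (205, 6), (206, 6), (207, 6), (208, 33), (209, 65), (210, 50), (211, 24), (212, 15)] [48, 49, 47, 48, 48, 54, 64, 70, 70, 67, 72, 77, 72, 56, 45, 56, 81, 89]
b10 [(195, -1), (196, -1), (197, 0), (198, 0), (199, 0), (200, 3), (201, 6), (202, 7), (203, 5), (204, 6), (205, 6), (206, 4), (207, 6), (208, 6), (209, 27), (210, 44), (211, 25), (212, 16)] [49, 49, 49, 49, 48, 54, 63, 69, 67, 66, 68, 69, 75, 71, 58, 58, 81, 89]
b11 [(195, -1), (196, 0), (197, -2), (198, 0), (199, -1), (200, 2), (201, 6), (202, 6), (203, 7), (204, 6), (205, 6), (206, 5), (207, 5), (208, 32), (209, 63), (210, 49), (211, 24), (212, 16)] [49, 49, 49, 48, 47, 53, 63, 69, 69, 68, 71, 74, 71, 56, 45, 55, 81, 89]
```

The foot profile is back to its starting height after 1.0 rad counter-clockwise, so the cap slipped by about 2.5 rad. Open, rise and go back to the post.

Emit:
arm_command([
  [0, 0, 0, 0, 0, 0, 0.04],
  [0, 0, 0, 0, 0, 0, 0.045],
  [0, 0, 0, 0, 0, -0.05, 0.045],
  [0, 0, -0.12, 0, 0, -0.1, 0.045],
  [0, 0, -0.255, 0, 0, -0.1, 0.045],
])

```text
t: 39.3
eef_pos: [0.6125, 0.1106, 0.2737]
orientation: [0.0, 0.997, 0.08, 0.004]
force: [0.7, -0.3, -0.4]
opening: 0.0448
grip_force: 0.0
```

```bash
python3 -c "
from h import *
print(arm.state()['eef_pos'],yaw_now())
go(.4772,-.0458,.268)"
```

```text
[0.61252329 0.11063679 0.27374712] 0.15938458491907934
turn z 0.000 shift [-0.1584  0.133   0.0057] rows 4.0
```

Emit:
arm_command([
  [0, 0, 0, -0.04, 0.033, 0, 0.05],
  [0, 0, 0, -0.08, 0.067, 0, 0.05],
  [0, 0, 0, -0.12, 0.1, 0, 0.05],
  [0, 0, 0, -0.157, 0.1325, 0.03, 0.05],
  [0, 0, 0, -0.157, 0.1325, 0.09, 0.05],
])

```text
t: 39.92
eef_pos: [0.4766, -0.0469, 0.1803]
orientation: [0.001, 0.997, 0.076, 0.003]
force: [1.0, -0.2, -1.5]
opening: 0.0496
grip_force: 0.0
```

Emit:
arm_command([
  [0, 0, 0, 0, 0, 0.05, 0.05],
  [0, 0, 0, 0, 0, 0.05, 0.05],
])

```text
t: 40.17
eef_pos: [0.4753, -0.0443, 0.1271]
orientation: [-0.001, 0.997, 0.077, -0.003]
force: [0.1, 0.0, 0.3]
opening: 0.0499
grip_force: 0.0
```

```bash
python3 -c "
from h import *
print(arm.state()['eef_pos'],yaw_now())
go(.4770,-.0455,.058)"
```

```text
[ 0.47526681 -0.04428439  0.1271186 ] 0.15457333320094746
turn z 0.000 shift [0.0015 0.0015 0.0691] rows 2.0
```

Emit:
arm_command([
  [0, 0, 0, 0.001, 0.001, 0.03, 0.05],
  [0, 0, 0, 0.001, 0.001, 0.06, 0.05],
  [0, 0, 0, 0.001, 0.001, 0.069, 0.05],
  [0, 0, 0, 0.001, 0.001, 0.069, 0.022],
  [0, 0, 0, 0.001, 0.001, 0.069, 0.014],
], force=20)

```text
t: 40.8
eef_pos: [0.4789, -0.0457, 0.0615]
orientation: [0.0, 0.997, 0.077, 0.001]
force: [1.2, 0.2, 3.3]
opening: 0.0171
grip_force: 20.8
```

Emit:
arm_command([
  [0, 0, 0, 0, 0, 0, 0.014],
  [0, 0, 0, 0, 0, 0, 0.014],
])

```text
t: 41.05
eef_pos: [0.4789, -0.0458, 0.0615]
orientation: [0.001, 0.997, 0.077, 0.002]
force: [0.1, 1.4, 6.8]
opening: 0.0174
grip_force: 21.1
```

Run:
```python
from h import *
from fit2 import p
print(arm.state()['eef_pos'],arm.state()['force'],arm.state()['opening'])
for a in (.6,.5,.4,.3,.2,.1,0,-.1,-.2,-.3,-.4,-.5,-.6,-.72):
    t=a+p[2]; go(p[0]-.09*np.cos(t),p[1]-.09*np.sin(t),.058)
```

```text
[ 0.47888002 -0.04576222  0.06150167] [0.0949521  1.40775893 6.80690151] 0.017400398946462187
turn z 0.000 shift [-0.0069 -0.008   0.0035] rows 1.0
turn z 0.000 shift [-0.0116 -0.0157  0.0035] rows 1.0
turn z 0.000 shift [-0.0155 -0.0238  0.0035] rows 1.0
turn z 0.000 shift [-0.0185 -0.0322  0.0035] rows 1.0
turn z 0.000 shift [-0.0207 -0.0409  0.0035] rows 1.0
turn z 0.000 shift [-0.0221 -0.0498  0.0035] rows 1.0
turn z 0.000 shift [-0.0225 -0.0588  0.0035] rows 2.0
turn z 0.000 shift [-0.022  -0.0678  0.0035] rows 2.0
turn z 0.000 shift [-0.0207 -0.0767  0.0035] rows 2.0
turn z 0.000 shift [-0.0184 -0.0854  0.0035] rows 2.0
turn z 0.000 shift [-0.0153 -0.0939  0.0035] rows 2.0
turn z 0.000 shift [-0.0114 -0.102   0.0035] rows 2.0
turn z 0.000 shift [-0.0067 -0.1096  0.0035] rows 2.0
turn z 0.000 shift [-1.000e-04 -1.181e-01  3.500e-03] rows 2.0
```

Emit:
arm_command([
  [0, 0, 0, -0.003, -0.004, 0, 0.014],
  [0, 0, 0, -0.006, -0.008, 0, 0.014],
  [0, 0, 0, -0.0106, -0.0157, 0, 0.014],
  [0, 0, 0, -0.0145, -0.0238, 0, 0.014],
  [0, 0, 0, -0.0175, -0.0322, 0, 0.014],
])

```text
t: 41.68
eef_pos: [0.4552, -0.0181, 0.0612]
orientation: [0.002, 0.997, 0.077, -0.0]
force: [-0.1, -9.8, 3.2]
opening: 0.0175
grip_force: 21.3
```

Emit:
arm_command([
  [0, 0, 0, -0.0022, -0.0087, 0, 0.014],
  [0, 0, 0, -0.0036, -0.0176, 0, 0.014],
  [0, 0, 0, -0.004, -0.0266, 0, 0.014],
  [0, 0, 0, -0.0035, -0.0356, 0, 0.014],
  [0, 0, 0, -0.0022, -0.0445, 0, 0.014],
])

```text
t: 42.3
eef_pos: [0.4469, 0.0272, 0.0607]
orientation: [0.0, 0.997, 0.077, 0.001]
force: [-4.5, -3.4, 6.6]
opening: 0.017
grip_force: 21.6
```

Emit:
arm_command([
  [0, 0, 0, 0.0023, -0.0087, 0, 0.014],
  [0, 0, 0, 0.0054, -0.0172, 0, 0.014],
  [0, 0, 0, 0.0093, -0.0253, 0, 0.014],
  [0, 0, 0, 0.014, -0.033, 0, 0.014],
  [0, 0, 0, 0.02, -0.0405, 0, 0.014],
])

```text
t: 42.92
eef_pos: [0.4603, 0.0706, 0.0602]
orientation: [0.0, 0.997, 0.077, 0.0]
force: [-4.8, -3.8, 6.3]
opening: 0.0174
grip_force: 21.9
```

Emit:
arm_command([
  [0, 0, 0, 0, 0, 0, 0.014],
  [0, 0, 0, 0, 0, 0, 0.03],
  [0, 0, 0, 0, 0, 0, 0.045],
  [0, 0, 0, 0, 0, -0.06, 0.05],
  [0, 0, 0, 0, 0, -0.12, 0.05],
])

```text
t: 43.55
eef_pos: [0.4595, 0.0702, 0.1811]
orientation: [-0.0, 0.997, 0.077, -0.001]
force: [0.4, -1.5, 0.2]
opening: 0.05
grip_force: 0.0
```

Run:
```python
from h import *
from fit2 import p
print(arm.state()['eef_pos'],yaw_now())
o=pucks(.069)
q=min(o,key=lambda w:np.hypot(w[0]-.631,w[1]+.039)); d=q[:2]-p[:2]; print(np.arctan2(d[1],d[0])-p[2],np.hypot(*d))
go(.570,-.048,.19)
```

```text
[0.45945599 0.07023417 0.18108492] 0.1546785795487298
[427.   33.1] 784 [ 0.6312 -0.0373  0.069 ]
-0.716843065489503 0.11199498629638369
turn z 0.000 shift [ 0.088   0.1333 -0.0013] rows 3.0
```

Emit:
arm_command([
  [0, 0, 0, 0.035, 0.03, 0, 0.058],
  [0, 0, 0, 0.07, 0.06, 0, 0.058],
  [0, 0, 0, 0.105, 0.1, 0, 0.058],
  [0, 0, 0, 0.15, 0.134, 0.02, 0.058],
  [0, 0, 0, 0.15, 0.134, 0.04, 0.058],
])

```text
t: 44.22
eef_pos: [0.6309, -0.0413, 0.1377]
orientation: [-0.0, 0.997, 0.076, -0.0]
force: [-1.1, 0.5, -0.1]
opening: 0.0578
grip_force: 0.0
```

Emit:
arm_command([
  [0, 0, 0, 0, 0, 0, 0.058],
  [0, 0, 0, 0, 0, 0, 0.058],
])

```text
t: 44.48
eef_pos: [0.6288, -0.0388, 0.1409]
orientation: [0.0, 0.997, 0.078, 0.0]
force: [-0.3, 0.7, -0.3]
opening: 0.0581
grip_force: 0.0
```

Run:
```python
from h import *
print(arm.state()['eef_pos'],yaw_now())
o=pucks(.069)
q=min(o,key=lambda w:np.hypot(w[0]-.631,w[1]+.039)); go(q[0],q[1],.0495)
```

```text
[ 0.62880393 -0.0387723   0.14086337] 0.15518539638411222
[537.1 157.1] 789 [ 0.7193 -0.2644  0.069 ]
[272.3 212.7] 1336 [ 0.6313 -0.0367  0.069 ]
[530.5 215.9] 445 [ 0.6649 -0.2771  0.069 ]
turn z 0.000 shift [ 0.0027 -0.0016  0.0917] rows 2.0
```

Emit:
arm_command([
  [0, 0, 0, 0.0025, -0.0015, 0.04, 0.058],
  [0, 0, 0, 0.0025, -0.0015, 0.075, 0.058],
  [0, 0, 0, 0.0025, -0.0015, 0.09, 0.058],
  [0, 0, 0, 0.0025, -0.0015, 0.0925, 0.058],
  [0, 0, 0, 0.0025, -0.0015, 0.0925, 0.058],
])

```text
t: 45.15
eef_pos: [0.6318, -0.0373, 0.0489]
orientation: [0.0, 0.997, 0.077, 0.001]
force: [0.5, -0.0, -0.5]
opening: 0.0579
grip_force: 0.0
```

Emit:
arm_command([
  [0, 0, 0, 0, 0, 0, 0.036],
  [0, 0, 0, 0, 0, 0, 0.036],
  [0, 0, 0, 0, 0, 0, 0.036],
  [0, 0, 0, 0, 0, 0, 0.036],
], force=50)

```text
t: 45.65
eef_pos: [0.6318, -0.0372, 0.0492]
orientation: [0.0, 0.997, 0.077, 0.001]
force: [-1.2, 1.5, 6.1]
opening: 0.0387
grip_force: 49.5
```

Emit:
arm_command([
  [0, 0, 0, 0, 0, -0.02, 0.036],
  [0, 0, 0, 0, 0, -0.06, 0.036],
  [0, 0, 0, 0, 0, -0.11, 0.036],
  [0, 0, 0, 0, 0, -0.11, 0.036],
  [0, 0, 0, 0, 0, -0.11, 0.036],
])

```text
t: 46.28
eef_pos: [0.6307, -0.0371, 0.1569]
orientation: [-0.0, 0.997, 0.077, -0.0]
force: [0.0, 0.5, -0.9]
opening: 0.039
grip_force: 50.5
```

Run:
```python
from h import *
st=arm.state();print(st['eef_pos'],st['opening'],st['grip_force'],yaw_now(),st['joint_pos'])
o=pucks(st['eef_pos'][2]+.022)
# tray pose from earlier corners (wrist w2 and scene/side), rim z .022
w=load('w2');a=load('a');b=load('b')
from fit import A,B,world
from scipy.optimize import least_squares
obs=[(w,(97,191),(-1,-1),True),(w,(84,28),(1,-1),True),(w,(14,46),(1,1),True),(w,(23,197),(-1,1),True),
(a,A(607,337),(-1,-1),False),(a,A(763,402),(-1,1),False),(a,A(500,550),(1,-1),False),(b,B(32,125),(-1,1),False),(b,B(97,195),(-1,-1),False),(b,B(322,110),(1,-1),False),(b,B(252,52),(1,1),False)]
f=lambda p:np.concatenate([w2p(s,world(p,(X[0]*.11,X[1]*.065,.022)),k)-q for s,q,X,k in obs])
r=least_squares(f,[.507,.385,.2],loss='soft_l1');p=r.x;print('tray',p,f(p).reshape(-1,2).round(1).tolist())
for x in (-.06,0,.06): print(world(p,(x,0,0)).round(4))
```

```text
[ 0.63067713 -0.03708592  0.15693841] 0.03904456376430885 50.46554982662201 0.1547866277055318 [-2.45807644e-01  5.70020765e-01  1.15281108e+00 -8.71430622e-06
  1.41970635e+00  1.17020353e+00]
[531.8 157.5] 837 [ 0.713  -0.1602  0.1789]
[274.  203.5] 1076 [ 0.6668 -0.031   0.1789]
[522.6 212.9] 408 [ 0.6829 -0.1645  0.1789]
[273.9 276.5] 2912 [ 0.6319 -0.0363  0.1789]
tray [0.50623013 0.38069149 0.18235874] [[-4.0, 1.7], [-1.6, -6.1], [-3.0, -0.4], [0.5, -0.1], [-2.2, -1.7], [-1.8, -1.5], [-2.5, -3.0], [-1.1, -1.0], [-1.5, 1.0], [1.2, 1.0], [0.7, -2.0]]
[0.4472 0.3698 0.    ]
[0.5062 0.3807 0.    ]
[0.5652 0.3916 0.    ]
```

Emit:
arm_command([
  [0, 0, 0, -0.041, -0.02, -0.02, 0.036],
  [0, 0, 0, -0.085, -0.05, -0.04, 0.036],
  [0, 0, 0, -0.125, -0.08, -0.05, 0.036],
  [0, 0, 0, -0.164, -0.114, -0.05, 0.036],
  [0, 0, 0, -0.156, -0.166, -0.05, 0.036],
])

```text
t: 46.95
eef_pos: [0.4486, 0.103, 0.2067]
orientation: [-0.0, 0.997, 0.076, -0.001]
force: [2.0, -0.6, -0.6]
opening: 0.0389
grip_force: 50.6
```

Emit:
arm_command([
  [0, 0, 0, 0.008, -0.053, 0, 0.036],
  [0, 0, 0, 0.016, -0.106, 0, 0.036],
  [0, 0, 0, 0.023, -0.159, 0, 0.036],
  [0, 0, 0, 0.03, -0.212, 0, 0.036],
  [0, 0, 0, 0.038, -0.2647, 0.03, 0.036],
])

```text
t: 47.58
eef_pos: [0.4484, 0.3723, 0.1776]
orientation: [-0.0, 0.997, 0.077, 0.001]
force: [-0.5, -0.2, -0.8]
opening: 0.0389
grip_force: 50.6
```

Emit:
arm_command([
  [0, 0, 0, 0, 0, 0.03, 0.036],
  [0, 0, 0, 0, 0, 0.03, 0.036],
])

```text
t: 47.82
eef_pos: [0.4466, 0.3697, 0.1443]
orientation: [0.001, 0.997, 0.078, -0.003]
force: [0.1, -0.1, 0.2]
opening: 0.0391
grip_force: 50.7
```

Run:
```python
from h import *
st=arm.state();print(st['eef_pos'],st['opening'],st['grip_force'],yaw_now())
s=snap('wrist','w12.png')
# tray floor edges: grey low-saturation region
for x in (-.11,.11):
  for y in (-.065,.065):
    c,sn=np.cos(.182),np.sin(.182);print(x,y,w2p(s,(.506+c*x-sn*y,.381+sn*x+c*y,.022),True).round(0))
go(.4472,.3698,.008)
h=cv2.cvtColor(s['color'],cv2.COLOR_BGR2HSV)
m=((h[...,1]<60)&(h[...,2]>50)&(h[...,2]<140)).astype(np.uint8)
k,l,stt,c=cv2.connectedComponentsWithStats(m)
for i in np.argsort(-stt[1:,4])[:4]+1:
    cnt,_=cv2.findContours((l==i).astype(np.uint8),0,2); cn=max(cnt,key=cv2.contourArea)
    print(stt[i],[p2w(s,*q,.022,True)[:2].round(3).tolist()+q.tolist() for q in cv2.approxPolyDP(cn,8,True)[:,0]][:8])
```

```text
[0.44655226 0.36973595 0.14434028] 0.039108237269129625 50.67784309387207 0.15554351829320726
-0.11 -0.065 [344. 246.]
-0.11 0.065 [207. 250.]
0.11 -0.065 [344.   5.]
0.11 0.065 [192.  10.]
turn z 0.000 shift [-5.000e-04 -1.000e-04  1.384e-01] rows 3.0
[  428    19   132   249 18759] [[0.643, 0.237, 448, 19], [0.399, 0.2, 428, 266], [0.418, 0.069, 518, 260], [0.441, 0.082, 518, 241], [0.432, -0.006, 556, 254], [0.451, 0.076, 524, 234], [0.528, 0.041, 559, 176], [0.607, 0.068, 559, 106]]
[  187    16   154   276 10850] [[0.594, 0.468, 187, 18], [0.385, 0.429, 203, 250], [0.392, 0.397, 236, 249], [0.371, 0.398, 233, 268], [0.405, 0.381, 255, 239], [0.411, 0.348, 291, 238], [0.393, 0.323, 314, 259], [0.357, 0.319, 311, 291]]
[  56  222   94   95 4027] [[0.399, 0.523, 113, 222], [0.342, 0.602, 56, 258], [0.339, 0.548, 95, 270], [0.282, 0.527, 116, 316], [0.364, 0.483, 149, 260], [0.387, 0.493, 140, 238]]
[  46  262   67   71 3251] [[0.333, 0.605, 55, 264], [0.274, 0.621, 52, 303], [0.248, 0.559, 96, 332], [0.283, 0.532, 112, 314], [0.321, 0.54, 103, 285], [0.341, 0.572, 77, 264]]
```

Emit:
arm_command([
  [0, 0, 0, 0, -0.003, 0.05, 0.036],
  [0, 0, 0, 0, -0.003, 0.1, 0.036],
  [0, 0, 0, 0, -0.003, 0.13, 0.036],
  [0, 0, 0, 0, -0.003, 0.142, 0.036],
  [0, 0, 0, 0, -0.003, 0.144, 0.036],
])

```text
t: 48.5
eef_pos: [0.4484, 0.3731, 0.0043]
orientation: [-0.0, 0.997, 0.077, 0.001]
force: [-0.0, 0.9, -1.7]
opening: 0.0389
grip_force: 50.7
```

Emit:
arm_command([
  [0, 0, 0, 0, 0, 0, 0.036],
  [0, 0, 0, 0, 0, 0.001, 0.036],
])

```text
t: 48.75
eef_pos: [0.4482, 0.3734, 0.0037]
orientation: [-0.0, 0.997, 0.077, 0.001]
force: [0.1, 0.6, -0.8]
opening: 0.0389
grip_force: 50.7
```

Emit:
arm_command([
  [0, 0, 0, 0, 0, 0.002, 0.036],
  [0, 0, 0, 0, 0, 0.004, 0.036],
  [0, 0, 0, 0, 0, 0.005, 0.036],
  [0, 0, 0, 0, 0, 0.005, 0.036],
])

```text
t: 49.25
eef_pos: [0.4476, 0.3732, -0.0026]
orientation: [0.0, 0.997, 0.077, -0.0]
force: [1.2, -1.1, -0.6]
opening: 0.0388
grip_force: 50.8
```

Emit:
arm_command([
  [0, 0, 0, 0, 0, 0.0, 0.05],
  [0, 0, 0, 0, 0, 0.0, 0.054],
  [0, 0, 0, 0, 0, -0.04, 0.054],
  [0, 0, 0, 0, 0, -0.1, 0.054],
  [0, 0, 0, 0, 0, -0.16, 0.054],
])

```text
t: 49.88
eef_pos: [0.4474, 0.373, 0.1593]
orientation: [0.0, 0.997, 0.077, -0.0]
force: [0.4, -0.3, 0.4]
opening: 0.0538
grip_force: 0.0
```

Emit:
arm_command([
  [0, 0, 0, -0.008, 0.053, -0.04, 0.054],
  [0, 0, 0, -0.016, 0.106, -0.04, 0.054],
  [0, 0, 0, -0.023, 0.159, -0.04, 0.054],
  [0, 0, 0, -0.03, 0.212, -0.04, 0.054],
  [0, 0, 0, -0.04, 0.265, -0.04, 0.054],
])

```text
t: 50.5
eef_pos: [0.4489, 0.1035, 0.1977]
orientation: [0.0, 0.997, 0.077, 0.0]
force: [1.5, 0.1, -0.7]
opening: 0.0542
grip_force: 0.0
```

Run:
```python
from h import *
st=arm.state();print(st['eef_pos'],st['opening'],yaw_now())
s=arm.snapshot('wrist')
pucks(.017)
go(.4507,.05,.2);go(.6315,-.0370,.13)
```

```text
[0.44885696 0.10348636 0.1976725 ] 0.05418903380329356 0.15496501014302283
[438.5  37.2] 603 [ 0.6457 -0.0558  0.017 ]
[ 52.3 156.8] 354 [0.4476 0.3729 0.017 ]
turn z 0.000 shift [-0.006   0.0511 -0.0023] rows 1.0
turn z 0.000 shift [0.1598 0.1641 0.0677] rows 4.0
```

Emit:
arm_command([
  [0, 0, 0, -0.006, 0.051, 0, 0.056],
  [0, 0, 0, 0.035, 0.08, 0, 0.058],
  [0, 0, 0, 0.08, 0.11, 0, 0.058],
  [0, 0, 0, 0.12, 0.14, 0.02, 0.058],
  [0, 0, 0, 0.16, 0.164, 0.06, 0.058],
])

```text
t: 51.22
eef_pos: [0.6348, -0.0326, 0.138]
orientation: [0.001, 0.997, 0.077, 0.002]
force: [-0.3, -0.8, 0.4]
opening: 0.0579
grip_force: 0.0
```

Emit:
arm_command([
  [0, 0, 0, 0, 0, 0, 0.058],
  [0, 0, 0, 0, 0, 0, 0.058],
])

```text
t: 51.48
eef_pos: [0.6323, -0.0314, 0.138]
orientation: [-0.0, 0.997, 0.078, 0.0]
force: [-0.4, -0.2, 0.3]
opening: 0.058
grip_force: 0.0
```

Run:
```python
from h import *
print(arm.state()['eef_pos'],yaw_now())
o=pucks(.056)
q=min(o,key=lambda w:np.hypot(w[0]-.631,w[1]+.039)); go(q[0],q[1],.036)
```

```text
[ 0.63229901 -0.03141566  0.13796032] 0.15545447743370672
[540.  160.8] 702 [ 0.7211 -0.2729  0.056 ]
[281.  213.5] 1225 [ 0.632  -0.0364  0.056 ]
[535.  220.3] 439 [ 0.6634 -0.29    0.056 ]
turn z 0.000 shift [-0.0011  0.005   0.1029] rows 2.0
```

Emit:
arm_command([
  [0, 0, 0, -0.001, 0.0055, 0.04, 0.058],
  [0, 0, 0, -0.001, 0.0055, 0.08, 0.058],
  [0, 0, 0, -0.001, 0.0055, 0.1, 0.058],
  [0, 0, 0, -0.001, 0.0055, 0.103, 0.058],
  [0, 0, 0, -0.001, 0.0055, 0.103, 0.058],
])

```text
t: 52.15
eef_pos: [0.6328, -0.0376, 0.0364]
orientation: [0.0, 0.997, 0.078, 0.001]
force: [-1.0, 0.4, -0.1]
opening: 0.0578
grip_force: 0.0
```

Emit:
arm_command([
  [0, 0, 0, 0, 0, 0, 0.036],
  [0, 0, 0, 0, 0, 0, 0.036],
  [0, 0, 0, 0, 0, 0, 0.036],
  [0, 0, 0, 0, 0, 0, 0.036],
], force=50)

```text
t: 52.65
eef_pos: [0.6329, -0.0378, 0.0366]
orientation: [0.0, 0.997, 0.077, 0.001]
force: [-1.6, 0.9, 7.3]
opening: 0.0389
grip_force: 49.3
```

Emit:
arm_command([
  [0, 0, 0, 0, 0, -0.02, 0.036],
  [0, 0, 0, 0, 0, -0.06, 0.036],
  [0, 0, 0, 0, 0, -0.11, 0.036],
  [0, 0, 0, 0, 0, -0.125, 0.036],
  [0, 0, 0, 0, 0, -0.125, 0.036],
])

```text
t: 53.28
eef_pos: [0.6324, -0.0378, 0.1603]
orientation: [0.0, 0.997, 0.077, 0.001]
force: [-0.1, -0.6, -1.2]
opening: 0.0388
grip_force: 50.4
```

Run:
```python
from h import *
st=arm.state();print(st['eef_pos'],st['opening'],st['grip_force'],yaw_now())
go(.4507,.05,.2);go(.509,.3845,.2,p0=[.4507,.05,.2])
```

```text
[ 0.63236917 -0.03781651  0.16034312] 0.03878521490807714 50.369723439216614 0.15481181448580203
turn z 0.000 shift [-0.166  -0.1148 -0.0397] rows 4.0
turn z 0.000 shift [ 0.1092 -0.3215 -0.    ] rows 6.0
```

Emit:
arm_command([
  [0, 0, 0, -0.041, -0.02, -0.02, 0.036],
  [0, 0, 0, -0.085, -0.05, -0.04, 0.036],
  [0, 0, 0, -0.125, -0.08, -0.045, 0.036],
  [0, 0, 0, -0.166, -0.115, -0.045, 0.036],
  [0, 0, 0, -0.158, -0.168, -0.045, 0.036],
])

```text
t: 53.9
eef_pos: [0.447, 0.104, 0.2032]
orientation: [-0.0, 0.997, 0.076, -0.002]
force: [1.3, -1.4, -0.1]
opening: 0.0391
grip_force: 50.5
```

Emit:
arm_command([
  [0, 0, 0, 0.008, -0.053, 0, 0.036],
  [0, 0, 0, 0.02, -0.106, 0, 0.036],
  [0, 0, 0, 0.05, -0.159, 0, 0.036],
  [0, 0, 0, 0.078, -0.212, 0, 0.036],
  [0, 0, 0, 0.1012, -0.2685, 0, 0.036],
])

```text
t: 54.52
eef_pos: [0.5088, 0.3863, 0.2023]
orientation: [0.001, 0.997, 0.077, -0.001]
force: [1.0, -1.4, -0.8]
opening: 0.0391
grip_force: 50.5
```

Emit:
arm_command([
  [0, 0, 0, 0, 0, 0.05, 0.036],
  [0, 0, 0, 0, 0, 0.05, 0.036],
])

```text
t: 54.78
eef_pos: [0.5064, 0.3839, 0.1492]
orientation: [0.002, 0.997, 0.078, -0.005]
force: [0.3, 0.3, -0.7]
opening: 0.0388
grip_force: 50.6
```

Run:
```python
from h import *
st=arm.state();print(st['eef_pos'],st['opening'],st['grip_force'],yaw_now())
pucks(.017)
go(.509,.3845,-.0025)
```

```text
[0.50643332 0.38389097 0.14916258] 0.03875689118606188 50.64120948314667 0.1553916449675056
[70.5 79.6] 21300 [0.5941 0.6003 0.017 ]
[274.  276.6] 2902 [0.4219 0.3707 0.017 ]
turn z 0.000 shift [ 0.0013 -0.0003  0.1549] rows 3.0
```

Emit:
arm_command([
  [0, 0, 0, 0.001, 0, 0.06, 0.036],
  [0, 0, 0, 0.001, 0, 0.11, 0.036],
  [0, 0, 0, 0.001, 0, 0.14, 0.036],
  [0, 0, 0, 0.001, 0, 0.15, 0.036],
  [0, 0, 0, 0.001, 0, 0.152, 0.036],
])

```text
t: 55.45
eef_pos: [0.5107, 0.3849, 0.0038]
orientation: [-0.0, 0.997, 0.077, 0.001]
force: [0.2, 0.4, -0.2]
opening: 0.0388
grip_force: 50.7
```

Emit:
arm_command([
  [0, 0, 0, 0, 0, 0, 0.036],
  [0, 0, 0, 0, 0, 0, 0.036],
])

```text
t: 55.7
eef_pos: [0.5103, 0.3851, 0.0038]
orientation: [-0.0, 0.997, 0.077, 0.001]
force: [0.0, 0.8, -0.3]
opening: 0.0388
grip_force: 50.6
```

Emit:
arm_command([
  [0, 0, 0, 0, 0, 0.002, 0.036],
  [0, 0, 0, 0, 0, 0.004, 0.036],
  [0, 0, 0, 0, 0, 0.006, 0.036],
  [0, 0, 0, 0, 0, 0.006, 0.036],
])

```text
t: 56.2
eef_pos: [0.5098, 0.3849, -0.0024]
orientation: [-0.0, 0.997, 0.077, 0.0]
force: [-3.1, -2.3, 10.2]
opening: 0.0391
grip_force: 51.8
```

Emit:
arm_command([
  [0, 0, 0, 0, 0, 0.0, 0.05],
  [0, 0, 0, 0, 0, 0.0, 0.054],
  [0, 0, 0, 0, 0, -0.04, 0.054],
  [0, 0, 0, 0, 0, -0.1, 0.054],
  [0, 0, 0, 0, 0, -0.16, 0.054],
])

```text
t: 56.82
eef_pos: [0.5096, 0.3847, 0.1579]
orientation: [0.0, 0.997, 0.077, -0.0]
force: [0.3, 0.0, -0.6]
opening: 0.0539
grip_force: 0.0
```

Emit:
arm_command([
  [0, 0, 0, -0.03, 0.053, -0.04, 0.054],
  [0, 0, 0, -0.06, 0.106, -0.04, 0.054],
  [0, 0, 0, -0.08, 0.159, -0.04, 0.054],
  [0, 0, 0, -0.095, 0.212, -0.04, 0.054],
  [0, 0, 0, -0.105, 0.267, -0.04, 0.054],
])

```text
t: 57.45
eef_pos: [0.4466, 0.1033, 0.1966]
orientation: [0.0, 0.997, 0.078, 0.0]
force: [1.5, -0.2, -0.3]
opening: 0.0541
grip_force: 0.0
```

Run:
```python
from h import *
st=arm.state();print(st['eef_pos'],st['opening'],yaw_now())
pucks(.017)
go(.4507,.05,.2);go(.6315,-.0370,.13)
```

```text
[0.44657023 0.10329232 0.1965787 ] 0.05412770584566704 0.15517496097278471
[439.3  38.7] 549 [ 0.6421 -0.0507  0.017 ]
[ 51.1 103.7] 370 [0.5093 0.3831 0.017 ]
[ 56.1 154.7] 368 [0.4475 0.3713 0.017 ]
turn z 0.000 shift [-0.0036  0.0483 -0.0035] rows 1.0
turn z 0.000 shift [0.1621 0.1616 0.0665] rows 4.0
```

Two are in the tray, side by side. Now the third.

Emit:
arm_command([
  [0, 0, 0, -0.004, 0.051, 0, 0.056],
  [0, 0, 0, 0.037, 0.08, 0, 0.058],
  [0, 0, 0, 0.082, 0.11, 0, 0.058],
  [0, 0, 0, 0.122, 0.14, 0.02, 0.058],
  [0, 0, 0, 0.162, 0.166, 0.06, 0.058],
])

```text
t: 58.12
eef_pos: [0.6352, -0.0354, 0.1368]
orientation: [0.001, 0.997, 0.077, 0.002]
force: [0.2, 0.3, -0.5]
opening: 0.0579
grip_force: 0.0
```

Emit:
arm_command([
  [0, 0, 0, 0, 0, 0, 0.058],
  [0, 0, 0, 0, 0, 0, 0.058],
])

```text
t: 58.38
eef_pos: [0.6327, -0.0339, 0.1368]
orientation: [-0.0, 0.997, 0.077, -0.0]
force: [-0.0, -0.6, 1.6]
opening: 0.0581
grip_force: 0.0
```

Run:
```python
from h import *
print(arm.state()['eef_pos'],yaw_now())
o=pucks(.043)
q=min(o,key=lambda w:np.hypot(w[0]-.631,w[1]+.039)); go(q[0],q[1],.0225)
```

```text
[ 0.63266949 -0.03390161  0.13678432] 0.15490013249707818
[539.5 160.8] 717 [ 0.722  -0.2874  0.043 ]
[278.1 207.4] 1129 [ 0.6333 -0.0367  0.043 ]
[534.2 220.6] 447 [ 0.661  -0.3048  0.043 ]
turn z 0.000 shift [0.0002 0.003  0.1153] rows 2.0
```

Emit:
arm_command([
  [0, 0, 0, 0.0005, 0.0035, 0.05, 0.058],
  [0, 0, 0, 0.0005, 0.0035, 0.09, 0.058],
  [0, 0, 0, 0.0005, 0.0035, 0.11, 0.058],
  [0, 0, 0, 0.0005, 0.0035, 0.115, 0.058],
  [0, 0, 0, 0.0005, 0.0035, 0.115, 0.058],
])

```text
t: 59.05
eef_pos: [0.6343, -0.0373, 0.0231]
orientation: [0.0, 0.997, 0.078, 0.001]
force: [-0.1, 0.4, -0.1]
opening: 0.0585
grip_force: 0.0
```

Emit:
arm_command([
  [0, 0, 0, 0, 0, 0, 0.036],
  [0, 0, 0, 0, 0, 0, 0.036],
  [0, 0, 0, 0, 0, 0, 0.036],
  [0, 0, 0, 0, 0, 0, 0.036],
], force=50)

```text
t: 59.55
eef_pos: [0.6346, -0.0375, 0.0236]
orientation: [0.0, 0.997, 0.077, 0.001]
force: [-1.9, 1.5, 7.3]
opening: 0.039
grip_force: 49.3
```

Emit:
arm_command([
  [0, 0, 0, 0, 0, -0.02, 0.036],
  [0, 0, 0, 0, 0, -0.06, 0.036],
  [0, 0, 0, 0, 0, -0.11, 0.036],
  [0, 0, 0, 0, 0, -0.138, 0.036],
  [0, 0, 0, 0, 0, -0.138, 0.036],
])

```text
t: 60.18
eef_pos: [0.6348, -0.0377, 0.1624]
orientation: [0.001, 0.997, 0.077, 0.003]
force: [-0.4, 0.7, -1.4]
opening: 0.0387
grip_force: 50.4
```

Run:
```python
from h import *
st=arm.state();print(st['eef_pos'],st['opening'],st['grip_force'],yaw_now())
go(.4507,.05,.2);go(.568,.395,.2,p0=[.4507,.05,.2])
```

```text
[ 0.63478783 -0.03767942  0.16242062] 0.03866751628147275 50.39004921913147 0.15492471994989962
turn z 0.000 shift [-0.1684 -0.115  -0.0376] rows 4.0
turn z 0.000 shift [ 0.1691 -0.3228 -0.    ] rows 6.0
```

Emit:
arm_command([
  [0, 0, 0, -0.041, -0.02, -0.02, 0.036],
  [0, 0, 0, -0.085, -0.05, -0.04, 0.036],
  [0, 0, 0, -0.125, -0.08, -0.045, 0.036],
  [0, 0, 0, -0.168, -0.115, -0.045, 0.036],
  [0, 0, 0, -0.16, -0.168, -0.045, 0.036],
])

```text
t: 60.8
eef_pos: [0.4467, 0.1039, 0.2037]
orientation: [0.0, 0.997, 0.076, -0.001]
force: [0.8, 0.7, -1.1]
opening: 0.0388
grip_force: 50.5
```

Emit:
arm_command([
  [0, 0, 0, 0.01, -0.053, 0, 0.036],
  [0, 0, 0, 0.03, -0.106, 0, 0.036],
  [0, 0, 0, 0.065, -0.155, 0, 0.036],
  [0, 0, 0, 0.105, -0.2, 0, 0.036],
  [0, 0, 0, 0.14, -0.245, 0, 0.036],
])

```text
t: 61.42
eef_pos: [0.5508, 0.3691, 0.2029]
orientation: [0.0, 0.997, 0.077, -0.001]
force: [-0.5, 0.1, -0.6]
opening: 0.0387
grip_force: 50.5
```

Emit:
arm_command([
  [0, 0, 0, 0.021, -0.025, 0.01, 0.036],
  [0, 0, 0, 0.021, -0.025, 0.05, 0.036],
  [0, 0, 0, 0.021, -0.025, 0.05, 0.036],
])

```text
t: 61.8
eef_pos: [0.5656, 0.3947, 0.1499]
orientation: [0.002, 0.997, 0.077, -0.004]
force: [1.0, -0.1, -0.9]
opening: 0.0387
grip_force: 50.6
```

Run:
```python
from h import *
st=arm.state();print(st['eef_pos'],st['opening'],st['grip_force'],yaw_now())
go(.568,.395,-.0025)
```

```text
[0.56563299 0.39466087 0.14992998] 0.03869462426902023 50.571448802948 0.15500820878953822
turn z 0.000 shift [0.0024 0.     0.1524] rows 3.0
```

Emit:
arm_command([
  [0, 0, 0, 0.001, 0, 0.06, 0.036],
  [0, 0, 0, 0.001, 0, 0.11, 0.036],
  [0, 0, 0, 0.001, 0, 0.14, 0.036],
  [0, 0, 0, 0.001, 0, 0.15, 0.036],
  [0, 0, 0, 0.001, 0, 0.152, 0.036],
])

```text
t: 62.42
eef_pos: [0.569, 0.3956, 0.0037]
orientation: [-0.0, 0.997, 0.077, 0.001]
force: [0.2, 1.0, -1.3]
opening: 0.0388
grip_force: 50.6
```

Emit:
arm_command([
  [0, 0, 0, 0, 0, 0.002, 0.036],
  [0, 0, 0, 0, 0, 0.004, 0.036],
  [0, 0, 0, 0, 0, 0.005, 0.036],
  [0, 0, 0, 0, 0, 0.005, 0.036],
])

```text
t: 62.92
eef_pos: [0.5684, 0.3956, -0.0023]
orientation: [-0.0, 0.997, 0.077, 0.0]
force: [0.4, -0.5, 0.4]
opening: 0.039
grip_force: 50.7
```

Emit:
arm_command([
  [0, 0, 0, 0, 0, 0.001, 0.045],
  [0, 0, 0, 0, 0, 0.0, 0.054],
  [0, 0, 0, 0, 0, -0.04, 0.054],
  [0, 0, 0, 0, 0, -0.1, 0.054],
  [0, 0, 0, -0.03, 0, -0.16, 0.054],
])

```text
t: 63.55
eef_pos: [0.5415, 0.391, 0.1551]
orientation: [-0.0, 0.997, 0.077, 0.001]
force: [0.1, 0.6, -0.0]
opening: 0.0544
grip_force: 0.0
```

Emit:
arm_command([
  [0, 0, 0, -0.06, 0.0, -0.04, 0.054],
  [0, 0, 0, -0.1, 0.04, -0.06, 0.054],
  [0, 0, 0, -0.1, 0.04, -0.06, 0.054],
  [0, 0, 0, -0.1, 0.04, -0.06, 0.054],
])

```text
t: 64.05
eef_pos: [0.4484, 0.3363, 0.2137]
orientation: [-0.0, 0.997, 0.077, 0.0]
force: [-0.0, 0.8, -1.1]
opening: 0.0542
grip_force: 0.0
```

Run:
```python
from h import *
from fit2 import p
st=arm.state();print(st['eef_pos'],st['t'])
o=pucks(.017); s=snap('wrist','w13.png')
T=np.array([.506,.383]);c,n=np.cos(.182),np.sin(.182)
for q in o: d=q[:2]-T; print('in tray',(c*d[0]+n*d[1]).round(4),(-n*d[0]+c*d[1]).round(4))
# lever: dark post predicted at load
def post(a): t=a+p[2]; return (p[0]-.09*np.cos(t),p[1]-.09*np.sin(t),.1)
b=arm.snapshot('side')
for a in (-.7,.7): u,v=w2p(b,post(a)).round().astype(int); print(a,b['color'][v-1:v+4,u-1:u+2].mean().round())
```

```text
[0.44839317 0.3363157  0.21365621] 64.05
[64.9 49.9] 12752 [0.5794 0.6167 0.017 ]
[236.4  66.4] 615 [0.5671 0.3955 0.017 ]
[238.2 121.1] 581 [0.5081 0.3849 0.017 ]
[241.2 177.2] 590 [0.4473 0.3733 0.017 ]
in tray 0.1145 0.2166
in tray 0.0624 0.0013
in tray 0.0024 0.0015
in tray -0.0595 0.0011
-0.7 20.0
0.7 143.0
```

All three pucks lie in line in the tray, the lever is at load, and the arm is clear. Signing off.

```bash
python3 -c "
from plant import arm
print(arm.sign_off())"
```

```text
the job is handed in; nothing more can be done
None
```

The job is handed in: the three pucks were piled, clamped until the ratchet slipped about 2.5 rad, and then laid flat side by side in the grey tray, with the lever back in the load notch; the sign-off gave no verdict.

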